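# Put the nested induction coils and core back in their size trays

### The job

The mutual-induction experiment is finished: put its four pieces away. Pull the medium coil out of the big coil and the steel core out of the small coil, and stand each piece upright in the empty compartment of the tray for its own size, where its like already stands. Set every piece down rather than dropping it, and leave the pieces already in the trays standing where they are.

Things in the scene. Friction and masses are not known exactly. Their poses are not given: they have to be found in the camera images.
- coil_big_center (a point): Hollow round coil, open right through: black foot rim, copper-coloured wire winding and black head ring (14 mm high) with a red and a blue socket dot on top. Outer diameter 66 mm, bore 54 mm, 56 mm tall, about 260 g. Point: its centre, half-way up (28 mm above its underside); z is its upright axis. At the start it stands on the bench around the medium coil. Its wall is 6 mm thick.
- coil_med_center (a point): Hollow round coil, open right through: black foot rim, dark red wire winding and black head ring (14 mm high) with a red and a blue socket dot on top. Outer diameter 48 mm, bore 33 mm, 92 mm tall, about 280 g. Point: its centre, half-way up (46 mm above its underside); z is its upright axis. At the start it stands on the bench inside the bore of the big coil and rises 36 mm above it.
- coil_small_center (a point): Hollow round coil, open right through: black foot rim, green wire winding and black head ring (14 mm high) with a red and a blue socket dot on top. Outer diameter 36 mm, bore 25 mm, 68 mm tall, about 130 g. Point: its centre, half-way up (34 mm above its underside); z is its upright axis. At the start it stands on the bench around the steel core. (Between the coils stands a blue capacitor can with a metal top, 35 mm across and 50 mm tall: not part of the set.)
- core_center (a point): Plain grey steel rod, 20 mm diameter, 102 mm tall, about 250 g. Point: its centre, half-way up (51 mm above its underside); z is its upright axis. At the start it stands on the bench inside the bore of the small coil and rises 34 mm above it.
- seat_big (a point): The empty compartment of the big-coil tray: the point is the middle of its floor, 5 mm above the bench. The tray is a shallow plywood tray, 92 x 179 mm, fixed to the bench, walls 5 mm thick and 18 mm high in all (dividers 16 mm), dark floor pads, with two square compartments 82 mm wide in a row. Axes: x across the row, y along the row, z up. The other compartment, centred 87 mm to its +y, holds a fixed coil like the big one.
- seat_med (a point): The empty compartment of the medium-coil tray: the point is the middle of its floor, 5 mm above the bench. The tray is a shallow plywood tray, 74 x 143 mm, fixed to the bench, walls 5 mm thick and 18 mm high in all (dividers 16 mm), dark floor pads, with two square compartments 64 mm wide in a row. Axes: x across the row, y along the row, z up. The other compartment, centred 69 mm to its -y, holds a loose coil like the medium one.
- seat_small (a point): The empty compartment of the small-coil tray: the point is the middle of its floor, 5 mm above the bench. The tray is a shallow plywood tray, 62 x 119 mm, fixed to the bench, walls 5 mm thick and 18 mm high in all (dividers 16 mm), dark floor pads, with two square compartments 52 mm wide in a row. Axes: x across the row, y along the row, z up. The other compartment, centred 57 mm to its +y, holds a loose coil like the small one.
- seat_core (a point): The empty compartment of the core tray: the point is the middle of its floor, 5 mm above the bench. The tray is a shallow plywood tray, 46 x 128 mm, fixed to the bench, walls 5 mm thick and 18 mm high in all (dividers 16 mm), dark floor pads, with three square compartments 36 mm wide in a row. Axes: x across the row, y along the row, z up. It is the middle one; the outer two, centred 41 mm to its +y and -y, each hold a fixed steel rod like the core.
- kept_med_center (a point): The medium coil (dark red winding, 48 mm across, 92 mm tall) that already stands in the medium-coil tray and stays there. Point: its centre, half-way up.
- kept_small_center (a point): The small coil (green winding, 36 mm across, 68 mm tall) that already stands in the small-coil tray and stays there. Point: its centre, half-way up.

How it is judged:
By the outcome, as a careful person would: the job done as asked, in the order asked, and still so for the second after the job is handed in, with the robot touching nothing.
It also fails if it takes over 99 s, if anything falls off the work surface, if the arm or the gripper's body presses on something with over 40 N, if the wrist force passes 120 N, or if a joint passes its speed limit or range.

### The arm

A 7-joint arm with a two-finger parallel gripper is mounted at the origin on the work surface. World frame = base frame: x ahead of the robot, y to its left, z up, the work surface at z = 0. Lengths are in m, angles in rad, forces in N, time in s.
With the tool pointing down it reaches from about 0.4 to 0.875 m from the base axis. Payload 6.5 kg.
Tool frame: the origin (TCP) lies between the finger pads; the fingertips stand 11 mm ahead of it and the grasp point (between the pads) lies 8 mm behind it; z points along the fingers, x is the direction in which the jaws open and shut, and the axes are right-handed (so a half turn about z gives the same grasp; the last joint's range is limited). The gripper opens to 88 mm and grips with 3 to 60 N. Pads are 18 mm wide; open, the fingers measure 123 mm over their backs; the gripper's body (75 mm by 187 mm) begins 45 mm behind the grasp point.
Start: joints at [-1.286, 0.536, -0.004, 1.538, 0.003, 1.067, -0.071], TCP at [0.223, 0.61, 0.226] pointing down, gripper open.
Joint ranges: [-2.7, 2.7], [-0.37, 2.16], [-1.27, 1.26], [0.24, 2.4], [-1.31, 4.45], [0.19, 1.91], [-2.76, 2.76]. Speed limits (rad/s): [2.39, 2.39, 3.14, 3.14, 3.14, 3.14, 3.14].

### API

Orientations are given as a rotation vector (axis times angle).
In Python, from plant import r gives the robot as it stands.
- The arm moves only by the tool send_rows, never from a script. Its argument "moves" is a list of rows, each a list of 6 numbers: the shift along the tool's x, y, z each as a share of 1 m, from -1 to 1, then the turn, a rotation vector about the tool's x, y, z each as a share of pi/4 rad, from -1 to 1. A call has exactly 5 rows; each row is the pose to reach, as a shift and turn from the pose commanded when the call began, along the tool's axes at that moment; what a row does not reach only later rows make up. A row lasts 1/12 s, in which the tool goes at most 41.7 mm and 7.16 degrees, less where a joint would pass 70% of its speed; a pose out of reach is approached as far as the arm can. A call with a number of a shift or a turn outside -1 to 1 is refused whole. A call with a gripper value outside its range is refused whole. "claw" is the opening, from 0 (shut) to 1 (fully open), set as the call begins (left out, the last holds). The fingers move at their own pace and stop on an object; "squeeze" is the grip in N (left out, the last holds). Time passes only in rows, so rows that repeat a pose let the fingers close, or fill a call up. It gives the time, the measured TCP pose, the force and the opening at its end, in the units of the state.
- r.read_state(): the state, without advancing time (a new reading comes with each control period).
- r.grab_frame(name): name is "scene" or "top"; returns a dict with "image" (400x640x3 uint8, red, green, blue), "fx", "fy", "cx", "cy" (pixels), "extrinsics" (4x4, takes a point from world to camera coordinates). Camera axes: x right, y up, looking along -z (the intrinsics and any distortion apply to the point x, -y, -z); pixel columns grow to the right and rows downward; lengths in m; the calibration is good to about 2 mm. A picture is of the moment at which its call begins. There is no depth.
- r.job_done(): hands the job in, once; it reports no verdict.
Trained networks look in a picture, given as the dict that the camera call returned (one of the last four; its "shot" number tells which), for a name from the list of things; names that differ only in an ending like _2 or _b are one class to them, and where a whole thing is asked for, a point or a joint stands for the part that bears it (a point fixed in the world has none). Each returns a list of dicts, best first, with "conf" (0 to 1); they miss things now and then, are a little off and sometimes report something else, mostly with a low value. They report only what shows in the picture. A call takes as long as a camera call.
- r.outline_of(picture, query): "region" (400x640 bool, what is visible of it) and "extent" ([left, top, right, bottom] in pixels, round what is visible of it).
- r.tip_of(picture, query): "point" ([column, row] in pixels: a listed point, or the origin of a listed thing).
The state is a dict: "t": time; "joints": joint angles; "dq": joint speeds; "effort": joint torques, N m; "position": TCP position; "tcp_rot": TCP orientation; "contact_force": force on the tool from outside, world axes, zero at the start; "moment": the same for the moment, N m; "opening": finger opening in m.
Only numpy, scipy, OpenCV 4.12 (cv2) and the standard library are available. Lean on these libraries where they do the work, as an engineer would, in place of code of your own. Each camera call takes 0.05 s, during which the arm holds its last target.

## Working session

There is one attempt and no reset: what is moved stays moved. The work goes in short steps, Python scripts to look and compute and a tool call to move; the robot and the scene stay as the last step left them, time stands still between calls to the robot, and variables do not carry over. Pictures are saved under pics/ and viewed, and the job is handed in when it is done.

Besides the shell and the picture viewer there is one more tool, called after "Emit:" by a JSON object that holds its "method" and its "body". send_rows: Moves the arm, as the interface text tells. Its arguments: {"type":"object","properties":{"moves":{"type":"array","items":{"type":"array","items":{"type":"number"}}},"claw":{"type":"number"},"squeeze":{"type":"number"}},"required":["moves"]}

```bash
mkdir -p pics; ls
python3 - <<'E'
from plant import r
import cv2
print(r.read_state())
for n in("scene","top"):
    p=r.grab_frame(n); cv2.imwrite(f"pics/{n}0.png",p["image"][:,:,::-1])
    print(n,p["fx"],p["fy"],p["cx"],p["cy"],p["extrinsics"],[k for k in p],p["shot"])
E
```

```text
pics
{'t': 0.0, 'joints': array([-1.28615729,  0.53716675, -0.00442766,  1.53885949,  0.00254858,
        1.06732477, -0.07122906]), 'dq': array([ 0.00061557, -0.00031722,  0.00080359, -0.00250036,  0.00108052,
        0.00012422, -0.00062673]), 'effort': array([ 9.49554624e-05, -5.70997810e+01,  9.90848243e-01, -2.51607209e+01,
       -5.62632107e-02,  1.79582415e-02,  1.47994506e-04]), 'position': array([0.22318433, 0.6097957 , 0.22484414]), 'tcp_rot': array([ 2.57414823e+00,  1.79905535e+00, -2.17290805e-03]), 'contact_force': array([-0.2142416 , -0.2443307 , -0.82270967]), 'moment': array([ 0.01055963, -0.00853757,  0.02190137]), 'opening': 0.08827742315434163}
scene 499.8439497524727 499.8439497524727 319.7102819377544 192.02441833040106 [[-0.70662838  0.70743208  0.01470355  0.40693473]
 [-0.43926195 -0.45486442  0.77469174  0.18129962]
 [ 0.55472991  0.54096045  0.6321681  -1.58977851]
 [ 0.          0.          0.          1.        ]] ['image', 'fx', 'fy', 'cx', 'cy', 'extrinsics', 'shot'] 1
top 510.1995461213526 510.1995461213526 318.6125963112979 197.49889411211817 [[-0.03726968 -0.9993034  -0.00191934  0.01180912]
 [ 0.9753955  -0.03679552  0.21736998 -0.55136423]
 [-0.21728919  0.0062292   0.9760874  -1.44536031]
 [ 0.          0.          0.          1.        ]] ['image', 'fx', 'fy', 'cx', 'cy', 'extrinsics', 'shot'] 2
```

View pics/scene0.png

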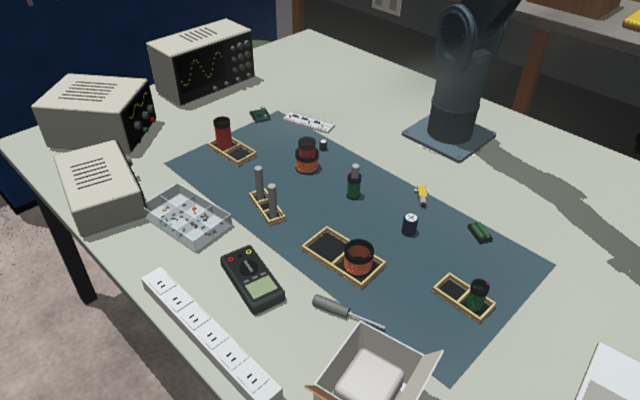

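View pics/top0.png

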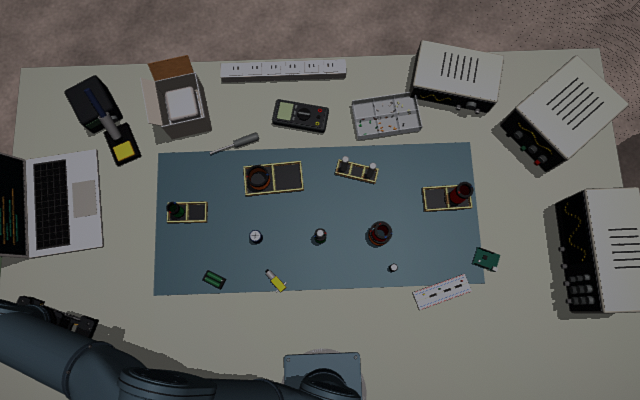

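```bash
cat > h.py <<'E'
from plant import r
import numpy as np, cv2
from scipy.spatial.transform import Rotation as R
def P(p):
    E=np.array(p["extrinsics"]); F=np.diag([1,-1,-1.])
    K=np.array([[p["fx"],0,p["cx"]],[0,p["fy"],p["cy"]],[0,0,1.]])
    return K@F@E[:3]
def proj(p,X):
    X=np.atleast_2d(X); h=np.c_[X,np.ones(len(X))]@P(p).T
    return h[:,:2]/h[:,2:]
def atz(p,uv,z):
    M=P(p); H=np.c_[M[:,0],M[:,1],M[:,2]*z+M[:,3]]
    q=np.linalg.solve(H,[uv[0],uv[1],1]); return q[:2]/q[2]
Z=dict(coil_big_center=.028,coil_med_center=.046,coil_small_center=.034,core_center=.051,seat_big=.005,seat_med=.005,seat_small=.005,seat_core=.005,kept_med_center=.051,kept_small_center=.039)
E
python3 - <<'E'
from h import *
for n in("scene","top"):
    p=r.grab_frame(n)
    for k,z in Z.items():
        for d in r.tip_of(p,k)[:3]:
            print(n,k,np.round(d["point"],1),round(d["conf"],2),atz(p,d["point"],z).round(4))
E
```

```text
scene coil_big_center [306.6 161.3] 0.64 [ 0.4494 -0.1796]
scene coil_med_center [307.4 155.8] 0.7 [ 0.4467 -0.1791]
scene coil_small_center [353.9 185.2] 0.53 [ 0.4398 -0.0081]
scene coil_small_center [309.5 156.1] 0.52 [ 0.4316 -0.1861]
scene core_center [356.2 182.2] 0.67 [0.4427 0.0012]
scene seat_big [326.5 247.8] 0.91 [0.6368 0.0836]
scene seat_med [238.8 156.9] 0.67 [ 0.5557 -0.3569]
scene seat_small [453.4 291. ] 0.89 [0.5319 0.3688]
scene seat_core [262.2 204.1] 0.8 [ 0.6437 -0.1451]
scene kept_med_center [223.4 135.4] 0.64 [ 0.558  -0.4209]
scene kept_small_center [476.3 296.8] 0.72 [0.5394 0.4222]
top coil_big_center [381.  231.8] 0.69 [ 0.4473 -0.1905]
top coil_med_center [382.8 235.9] 0.66 [ 0.4323 -0.1927]
top coil_med_center [356.1 174.3] 0.31 [ 0.6219 -0.1244]
top coil_small_center [319.8 235.5] 0.61 [ 0.4422 -0.0083]
top core_center [319.3 237. ] 0.64 [ 0.4354 -0.0065]
top seat_big [287.3 177.4] 0.86 [0.6311 0.0851]
top seat_med [437.4 197.3] 0.89 [ 0.5507 -0.3728]
top seat_med [380.1 232.1] 0.73 [ 0.4499 -0.1906]
top seat_med [353.4 170.8] 0.69 [ 0.6445 -0.1201]
top seat_small [197.7 210.9] 0.92 [0.5359 0.3605]
top seat_core [353.8 172.2] 0.66 [ 0.6399 -0.1211]
top kept_med_center [459.7 194. ] 0.56 [ 0.5484 -0.4286]
top kept_small_center [170.2 208.8] 0.72 [0.5384 0.4346]
```

Run:
```python
from h import *
for n in("scene","top"):
    p=r.grab_frame(n); np.savez(f"{n}.npz",image=p["image"],**{k:p[k] for k in("fx","fy","cx","cy","extrinsics")})
    for k in ["coil_big_center","coil_med_center","coil_small_center","core_center","kept_med_center","kept_small_center","seat_med","seat_core"]:
        for d in r.outline_of(p,k)[:2]: print(n,k,round(d["conf"],2),np.array(d["extent"]).round(1),d["region"].sum())
    I=p["image"][:,:,::-1]
    a=I[120:320,200:500] if n=="scene" else I[145:260,155:485]
    s=800/a.shape[1]
    cv2.imwrite(f"pics/{n}1.png",cv2.resize(a,None,fx=s,fy=s,interpolation=cv2.INTER_CUBIC))
```

```text
scene coil_big_center 0.62 [295.  149.4 315.  173.2] 448
scene coil_med_center 0.88 [297.9 137.4 315.6 156.9] 327
scene coil_med_center 0.71 [349.9 164.3 360.3 179.4] 102
scene coil_small_center 0.64 [351.5 177.2 360.  201.3] 231
scene core_center 0.55 [351.1 165.5 359.2 178.9] 112
scene kept_med_center 0.63 [213.9 118.3 233.3 156.7] 534
scene kept_small_center 0.75 [461.2 277.5 490.1 316.8] 603
scene seat_med 0.88 [203.4 140.2 260.1 169.7] 706
scene seat_core 0.85 [250.5 165.2 287.4 226.5] 1012
top coil_big_center 0.76 [371.9 220.4 392.3 247.5] 191
top coil_med_center 0.53 [370.6 226.7 390.  241.7] 240
top coil_small_center 0.53 [314.2 231.4 327.7 242.7] 51
top core_center 0.44 [317.8 229.  326.5 238.3] 53
top kept_small_center 0.47 [162.8 199.2 183.4 216.9] 221
top seat_med 0.86 [424.7 184.8 474.7 213.1] 833
top seat_core 0.57 [335.1 156.  377.4 185.9] 758
```

View pics/scene1.png

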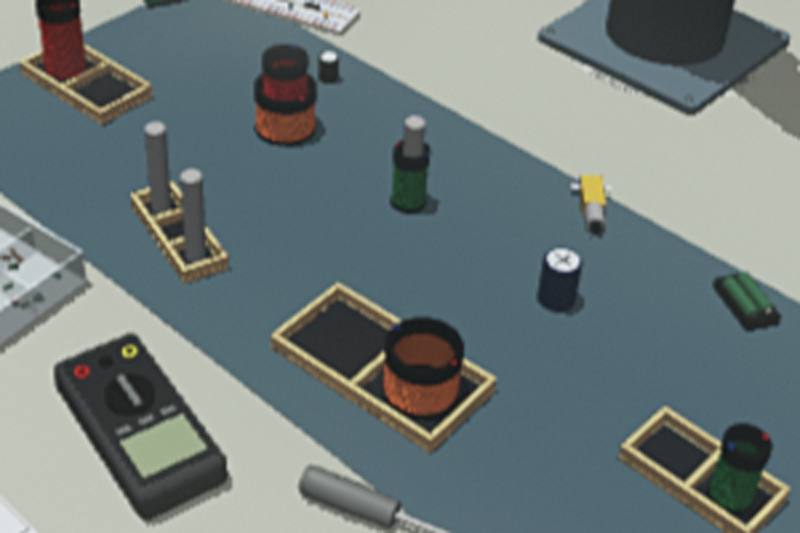

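View pics/top1.png

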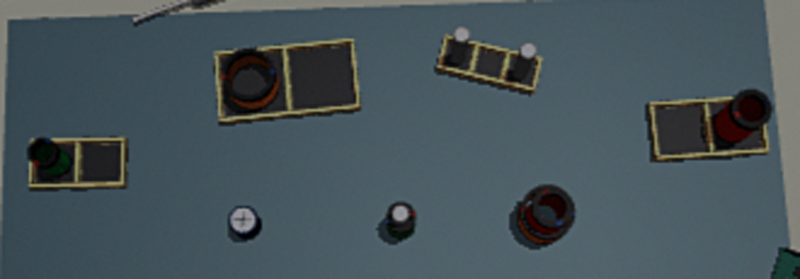

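```bash
cat > fit.py <<'E'
from h import *
from scipy.optimize import minimize
S=6
def load(n): return dict(np.load(f"{n}.npz"))
th=np.linspace(0,2*np.pi,48,endpoint=False)
def circ(x,y,z,rad): return np.c_[x+rad*np.cos(th),y+rad*np.sin(th),0*th+z]
def hullp(p,*cs): return [('h',np.vstack([proj(p,c) for c in cs]))]
def cyl(p,x,y,z0,H,rad,head=None,bore=None,lab=1,bot=None):
    """list of (label, 2d hull pts) in paint order"""
    L=[]
    zt=z0+H; zh=zt-(head or 0)
    L.append((lab,np.vstack([proj(p,circ(x,y,z0,rad)),proj(p,circ(x,y,zh,rad))])))
    if head: L.append((lab+1,np.vstack([proj(p,circ(x,y,zh,rad)),proj(p,circ(x,y,zt,rad))])))
    if bore: L.append((lab+2,proj(p,circ(x,y,zt,bore))))
    elif not head: L.append((lab+1,proj(p,circ(x,y,zt,rad))))
    return L
def render(L,win):
    x0,y0,x1,y1=win; m=np.zeros(((y1-y0)*S,(x1-x0)*S),np.uint8)
    for lab,q in L:
        q=cv2.convexHull(((q-[x0,y0]+.5)*S*16-8).astype(np.float32).round().astype(np.int32))
        cv2.fillPoly(m,[q],int(lab),shift=4)
    return m
def cost(img,L,win,ign=None):
    m=render(L,win); x0,y0,x1,y1=win
    labs=sorted(set(l for l,_ in L if l<200)|{0})
    f=lambda k:(m==k).reshape(y1-y0,S,x1-x0,S).mean((1,3))
    A=np.stack([f(k).ravel() for k in labs],1)
    w=1-f(255).ravel(); w=(w>.99)
    I=img[y0:y1,x0:x1].reshape(-1,3).astype(float)
    A=A[w];I=I[w]
    c,_,_,_=np.linalg.lstsq(A,I,rcond=None); e=np.abs(I-A@c).sum(1)
    return np.minimum(e,90).sum()/1.0/len(e)
def fit(fs,x0,sig):
    f=lambda v:sum(g(v) for g in fs)
    x0=np.array(x0,float); best=None
    rng=np.random.default_rng(0)
    c=[x0]+[x0+rng.normal(size=len(x0))*sig for _ in range(60)]
    c=sorted(c,key=f)[:3]
    for s in c:
        n=len(s); sim=np.vstack([s]+[s+np.eye(n)[i]*np.array(sig)[i]*.5 for i in range(n)])
        o=minimize(f,s,method="Nelder-Mead",options=dict(initial_simplex=sim,xatol=2e-4,fatol=1e-3,maxiter=150))
        if best is None or o.fun<best.fun: best=o
    return best
def winof(p,X,pad):
    q=proj(p,X); a=np.floor(q.min(0)-pad).astype(int); b=np.ceil(q.max(0)+pad).astype(int)
    return (max(a[0],0),max(a[1],0),min(b[0],640),min(b[1],400))
def box(p,T,lab,xa,xb,ya,yb,za,zb,top=None):
    q=np.array([[x,y,z] for x in(xa,xb) for y in(ya,yb) for z in(za,zb)]);
    L=[(lab,proj(p,q@T[:3,:3].T+T[:3,3]))]
    if top is not None:
        t=q[np.isclose(q[:,2],zb)]; L.append((top,proj(p,t@T[:3,:3].T+T[:3,3])))
    return L
def Tz(x,y,a):
    T=np.eye(4);T[:3,:3]=R.from_euler("z",a).as_matrix();T[:2,3]=x,y;return T
E
cat > run1.py <<'E'
from fit import *
ps={n:load(n) for n in("scene","top")}
res={}
def dofit(name,parts,x0,sig,zmax=.1,rad=.05,view=None):
    fs=[]
    out=[]
    for n,p in ps.items():
        w=winof(p,np.vstack([circ(x0[0],x0[1],0,rad),circ(x0[0],x0[1],zmax,rad)]),2)
        g=lambda v,p=p,w=w:cost(p["image"],parts(p,v),w)
        o=fit([g],x0,sig); out.append((n,o.x.round(4),round(o.fun,2))); fs.append(g)
    o=fit(fs,x0,sig); print(name,o.x.round(4),round(o.fun,2),out); res[name]=o.x.tolist()
def bm(p,v):
    return cyl(p,v[0],v[1],0,.056,.033,.014,None,1)+[(3,proj(p,circ(v[0],v[1],.056,.027)))]+cyl(p,v[2],v[3],.056,.036,.024,.014,.0165,4)
dofit("bigmed",bm,[.448,-.186,.448,-.186],[.006]*4)
def sc(p,v):
    return cyl(p,v[0],v[1],0,.068,.018,.014,None,1)+[(3,proj(p,circ(v[0],v[1],.068,.0125)))]+cyl(p,v[2],v[3],.068,.034,.010,None,None,4)
dofit("smallcore",sc,[.44,-.006,.44,-.006],[.006]*4,rad=.035)
def tray(p,v,W,Ly,c,comp,kept):
    # v: seat x,y,yaw, then optional kept xy ; c: centre offset along y
    T=Tz(*v[:3]); L=[]
    y0,y1=c-Ly/2,c+Ly/2
    L+=box(p,T,7,-W/2,W/2,y0,y1,0,.018)
    L+=[(8,proj(p,np.array([[x,y,.018] for x in(-W/2,W/2) for y in(y0,y1)])@T[:3,:3].T+T[:3,3]))]
    nb=int(round(Ly/comp)) ; 
    return L
def mk(W,Ly,c,cw,ys,kepts):
    def parts(p,v):
        T=Tz(*v[:3]); tr=lambda q:proj(p,np.asarray(q)@T[:3,:3].T+T[:3,3])
        y0,y1=c-Ly/2,c+Ly/2
        L=box(p,T,7,-W/2,W/2,y0,y1,0,.018)
        L.append((8,tr([[x,y,.018] for x in(-W/2,W/2) for y in(y0,y1)])))
        import cv2 as _
        cam=-np.array(p["extrinsics"])[:3,:3].T@np.array(p["extrinsics"])[:3,3]
        for yc in ys:
            # opening: inner walls label 9, floor label 10 clipped by opening via intersection
            zt=.018
            o=tr([[x,y,zt] for x in(-cw/2,cw/2) for y in(yc-cw/2,yc+cw/2)])
            f=tr([[x,y,.005] for x in(-cw/2,cw/2) for y in(yc-cw/2,yc+cw/2)])
            L.append((9,o))
            a=cv2.convexHull(o.astype(np.float32)); b=cv2.convexHull(f.astype(np.float32))
            ar,q=cv2.intersectConvexConvex(a,b)
            if ar>0: L.append((10,q[:,0]))
        for (dy,rad,H) in kepts:
            m=T@np.array([0,dy,0,1])
            L.append((255,np.vstack([proj(p,circ(m[0],m[1],.005,rad)),proj(p,circ(m[0],m[1],.005+H,rad))])))
        return L
    return parts
dofit("seat_big",mk(.092,.179,.0435,.082,[0,.087],[(.087,.036,.056)]),[.634,.084,0.0],[.006,.006,.08],zmax=.03,rad=.14)
dofit("seat_med",mk(.074,.143,-.0345,.064,[0,-.069],[(-.069,.034,.092)]),[.553,-.365,0.0],[.006,.008,.08],zmax=.03,rad=.11)
dofit("seat_small",mk(.062,.119,.0285,.052,[0,.057],[(.057,.028,.068)]),[.534,.364,0.0],[.006,.006,.08],zmax=.03,rad=.1)
dofit("seat_core",mk(.046,.128,0,.036,[0,.041,-.041],[(.041,.013,.102),(-.041,.013,.102)]),[.641,-.125,-.15],[.006,.01,.12],zmax=.03,rad=.08)
def km(H,rad,h,b):
    return lambda p,v: cyl(p,v[0],v[1],.005,H,rad,h,b,1)
import json; json.dump(res,open("res.json","w"))
E
python3 run1.py
```

```text
bigmed [ 0.4428 -0.1854  0.4442 -0.1853] 39.05 [('scene', array([ 0.4443, -0.1849,  0.445 , -0.1843]), np.float64(23.03)), ('top', array([ 0.4376, -0.1776,  0.4443, -0.1878]), np.float64(12.66))]
smallcore [ 0.4413 -0.0081  0.4415 -0.0073] 31.49 [('scene', array([ 0.4427, -0.0074,  0.4428, -0.006 ]), np.float64(15.27)), ('top', array([ 0.4412, -0.0079,  0.441 , -0.0081]), np.float64(14.89))]
seat_big [0.6342 0.0867 0.0717] 86.29 [('scene', array([0.6345, 0.0868, 0.0671]), np.float64(46.75)), ('top', array([0.6326, 0.0856, 0.0671]), np.float64(37.97))]
seat_med [ 0.5479 -0.3647  0.032 ] 44.12 [('scene', array([ 0.5516, -0.3694,  0.6124]), np.float64(26.88)), ('top', array([ 0.5473, -0.3649,  0.0304]), np.float64(12.18))]
seat_small [ 0.5335  0.3652 -0.0207] 19.04 [('scene', array([ 0.5345,  0.3656, -0.0091]), np.float64(7.05)), ('top', array([ 0.5328,  0.3639, -0.0054]), np.float64(10.01))]
seat_core [ 0.643  -0.129  -0.2844] 39.47 [('scene', array([ 0.644 , -0.1275, -0.2824]), np.float64(16.85)), ('top', array([ 0.6425, -0.1288, -0.2824]), np.float64(21.37))]
```

```bash
cat > ov.py <<'E'
from fit import *
import json,sys
def overlay(p,out,crop,res):
    I=p["image"][:,:,::-1].copy(); x0,y0,x1,y1=crop; s=800/(x1-x0); s=min(s,600/(y1-y0))
    J=cv2.resize(I[y0:y1,x0:x1],None,fx=s,fy=s,interpolation=cv2.INTER_CUBIC)
    def pl(X,c):
        q=((proj(p,X)+.5-[x0,y0])*s).astype(np.int32); cv2.polylines(J,[q],True,c,1)
    b=res["bigmed"]; sc=res["smallcore"]
    for x,y,h,rd in((*b[:2],.056,.033),(*b[2:],.092,.024),(*sc[:2],.068,.018),(*sc[2:],.102,.01)):
        pl(circ(x,y,h,rd),(0,255,0)); pl(circ(x,y,0,rd),(255,255,0))
    for k,W,L,c in(("seat_big",.092,.179,.0435),("seat_med",.074,.143,-.0345),("seat_small",.062,.119,.0285),("seat_core",.046,.128,0)):
        T=Tz(*res[k]); q=np.array([[-W/2,c-L/2,.018],[W/2,c-L/2,.018],[W/2,c+L/2,.018],[-W/2,c+L/2,.018]])
        pl(q@T[:3,:3].T+T[:3,3],(0,255,0)); pl(circ(*res[k][:2],.005,.004),(0,0,255))
    cv2.imwrite(out,J)
if __name__=="__main__":
    res=json.load(open("res.json"))
    overlay(load("scene"),"pics/ovs.png",(200,115,500,325),res)
    overlay(load("top"),"pics/ovt.png",(155,145,485,260),res)
E
python3 ov.py
```

```text
(no output)
```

View pics/ovs.png

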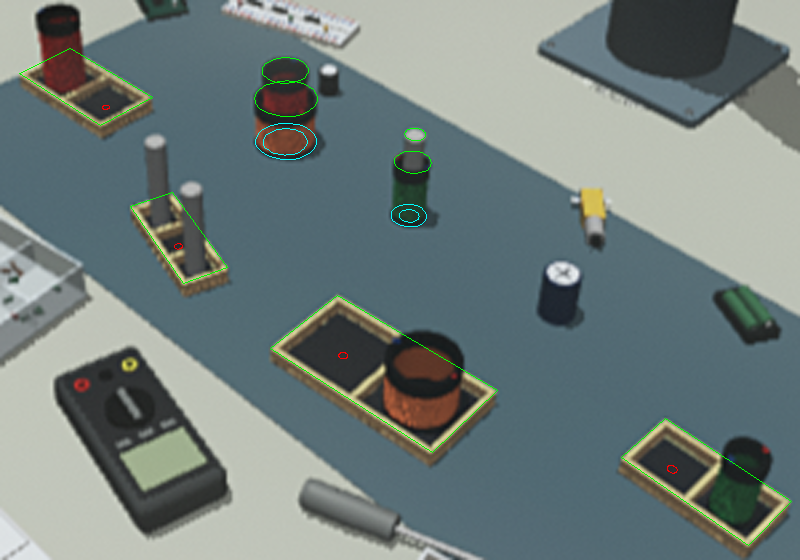

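View pics/ovt.png

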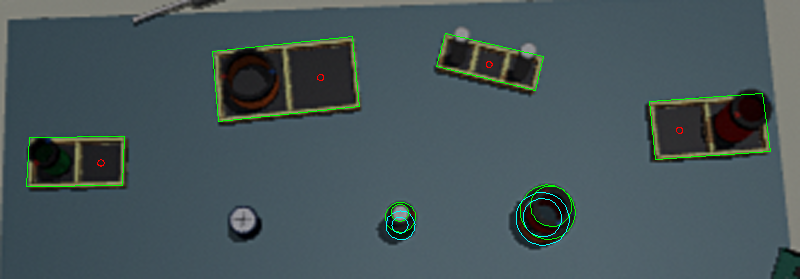

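```bash
cat > go.py <<'E'
# go.py x y z_tcp [yaw]  -> shift and turn in tool axes
from h import *
import sys
a=[float(v) for v in sys.argv[1:]]
s=r.read_state(); Rt=R.from_rotvec(s["tcp_rot"]); p=s["position"]
d=Rt.inv().apply(np.array(a[:3])-p)
yaw=a[3] if len(a)>3 else None
x=Rt.as_matrix()[:,0]; cy=np.arctan2(x[1],x[0])
if yaw is None: yaw=cy
yaw=cy+(yaw-cy+np.pi/2)%np.pi-np.pi/2
G=R.from_matrix(np.array([[np.cos(yaw),np.sin(yaw),0],[np.sin(yaw),-np.cos(yaw),0],[0,0,-1]]).T.T)
t=(Rt.inv()*G).as_rotvec()/(np.pi/4)
print("t",round(s["t"],2),"pos",p.round(4),"yaw",cy.round(3),"->",round(yaw,3),"open",round(s["opening"],4),"F",s["contact_force"].round(1))
print("shift",d.round(4),"turn",t.round(4),"rows_lin",(np.linalg.norm(d)/.0417).round(1),"rows_rot",np.linalg.norm(t*45/7.16).round(1), "J",s["joints"].round(2))
E
python3 go.py .5 .3 .225 .6; python3 go.py .444 -.185 .225 0.03
```

```text
t 2.1 pos [0.2234 0.6104 0.2257] yaw 1.22 -> 0.6 open 0.0882 F [ 0.4 -0.2  0.2]
shift [-0.1965  0.3664  0.0007] turn [ 1.000e-04 -0.000e+00  7.895e-01] rows_lin 10.0 rows_rot 5.0 J [-1.29  0.54 -0.    1.54  0.    1.07 -0.07]
t 2.1 pos [0.2234 0.6104 0.2257] yaw 1.22 -> 0.03 open 0.0882 F [ 0.4 -0.2  0.2]
shift [-0.6712  0.4805  0.0007] turn [ 0.     -0.      1.5152] rows_lin 19.8 rows_rot 9.5 J [-1.29  0.54 -0.    1.54  0.    1.07 -0.07]
```

Emit:
{"method": "send_rows", "body": {"moves": [[-0.02,0.037,0,0,0,0.158],[-0.04,0.074,0,0,0,0.316],[-0.06,0.111,0,0,0,0.474],[-0.08,0.148,0,0,0,0.632],[-0.1,0.185,0,0,0,0.79]], "claw": 1}}

```text
t: 2.52
position: [0.3625, 0.4529, 0.226]
tcp_rot: [-3.004, -0.919, -0.001]
contact_force: [0.7, 0.5, 0.0]
opening: 0.0883
```

```bash
python3 go.py .5 .1 .225 .03
```

```text
t 2.52 pos [0.3625 0.4529 0.226 ] yaw 0.594 -> 0.03 open 0.0883 F [0.7 0.5 0. ]
shift [-0.0834  0.3694  0.0008] turn [-5.000e-04 -5.000e-04  7.176e-01] rows_lin 9.1 rows_rot 4.5 J [-1.1   0.42  0.17  1.74 -0.08  0.99 -0.31]
```

Emit:
{"method": "send_rows", "body": {"moves": [[-0.009,0.04,0,0,0,0.14],[-0.018,0.08,0,0,0,0.28],[-0.027,0.12,0,0,0,0.42],[-0.036,0.16,0,0,0,0.56],[-0.045,0.2,0,0,0,0.71]]}}

```text
t: 2.93
position: [0.4376, 0.2621, 0.226]
tcp_rot: [-3.14, -0.058, -0.001]
contact_force: [0.7, -0.3, 0.8]
opening: 0.0884
```

```bash
python3 go.py .48 0 .225 .03;python3 go.py .444 -.185 .225 .03
```

```text
t 2.93 pos [0.4376 0.2621 0.226 ] yaw 0.037 -> 0.03 open 0.0884 F [ 0.7 -0.3  0.8]
shift [0.0328 0.2635 0.0009] turn [-0.0009 -0.0006  0.0085] rows_lin 6.4 rows_rot 0.1 J [-0.92  0.31  0.36  1.92 -0.13  0.94 -0.46]
t 2.93 pos [0.4376 0.2621 0.226 ] yaw 0.037 -> 0.03 open 0.0884 F [ 0.7 -0.3  0.8]
shift [-0.01    0.4471  0.0007] turn [-0.0009 -0.0006  0.0085] rows_lin 10.7 rows_rot 0.1 J [-0.92  0.31  0.36  1.92 -0.13  0.94 -0.46]
```

Emit:
{"method": "send_rows", "body": {"moves": [[0.007,0.04,0,0,0,0],[0.014,0.08,0,0,0,0],[0.021,0.12,0,0,0,0],[0.027,0.16,0,0,0,0],[0.034,0.2,0,0,0,0]]}}

```text
t: 3.35
position: [0.4795, 0.0637, 0.2261]
tcp_rot: [-3.14, -0.066, -0.001]
contact_force: [0.7, 0.5, 0.0]
opening: 0.088
```

Emit:
{"method": "send_rows", "body": {"moves": [[-0.005,0.04,0,0,0,0.0],[-0.01,0.08,0,0,0,0],[-0.016,0.12,0,0,0,0],[-0.022,0.16,0,0,0,0],[-0.027,0.2,0,0,0,0]]}}

```text
t: 3.77
position: [0.4604, -0.1373, 0.2261]
tcp_rot: [-3.141, -0.066, -0.001]
contact_force: [1.1, -0.5, 0.6]
opening: 0.088
```

```bash
python3 go.py .444 -.185 .13 .03
```

```text
t 3.77 pos [ 0.4604 -0.1373  0.2261] yaw 0.042 -> 0.03 open 0.088 F [ 1.1 -0.5  0.6]
shift [-0.0184  0.047   0.096 ] turn [-0.0004 -0.001   0.0155] rows_lin 2.6 rows_rot 0.1 J [-0.27  0.27  0.56  2.   -0.18  0.92  0.42]
```

Emit:
{"method": "send_rows", "body": {"moves": [[-0.009,0.022,0.01,0,0,0.01],[-0.018,0.045,0.03,0,0,0.015],[-0.018,0.045,0.06,0,0,0.015],[-0.018,0.045,0.09,0,0,0.015],[-0.018,0.045,0.09,0,0,0.015]]}}

```text
t: 4.18
position: [0.4416, -0.1804, 0.1319]
tcp_rot: [-3.14, -0.046, 0.012]
contact_force: [-0.3, 1.7, -0.4]
opening: 0.0879
```

```bash
python3 go.py .444 -.185 .072 .03
python3 - <<'E'
from fit import *
import json
from ov import overlay
res=json.load(open("res.json"))
for n,c in(("scene",(250,100,370,190)),("top",(330,190,430,265))):
    p=r.grab_frame(n); overlay(p,f"pics/a_{n}.png",c,res)
E
```

```text
t 4.18 pos [ 0.4416 -0.1804  0.1319] yaw 0.029 -> 0.03 open 0.0879 F [-0.3  1.7 -0.4]
shift [0.0027 0.0048 0.0598] turn [-0.0022  0.0094 -0.0007] rows_lin 1.4 rows_rot 0.1 J [-0.12  0.43  0.51  2.08 -0.31  0.72  0.62]
```

View pics/a_scene.png

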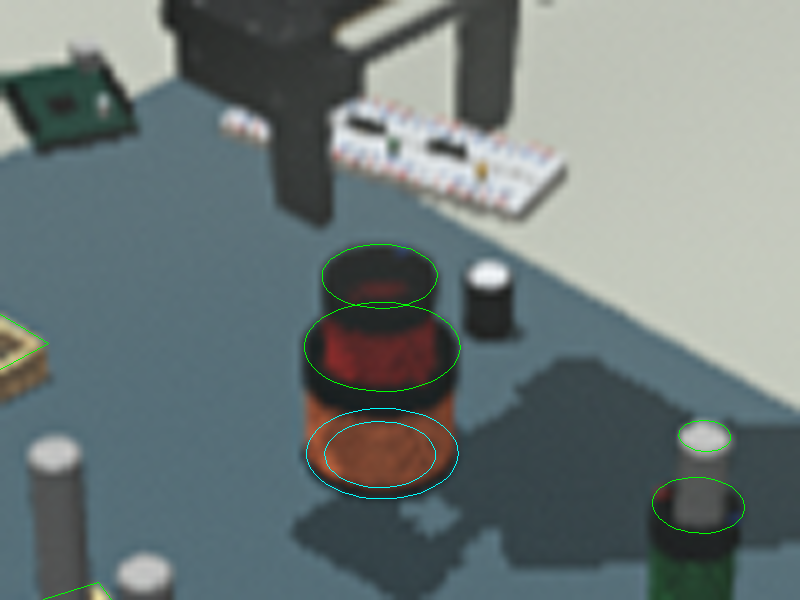

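Emit:
{"method": "send_rows", "body": {"moves": [[0.002,0.005,0.01,0,0,0],[0.002,0.005,0.025,0,0,0],[0.002,0.005,0.04,0,0,0],[0.002,0.005,0.058,0,0,0],[0.002,0.005,0.058,0,0,0]]}}

```text
t: 4.7
position: [0.4468, -0.1857, 0.0767]
tcp_rot: [-3.141, -0.049, 0.002]
contact_force: [-0.6, 0.1, 0.5]
opening: 0.0882
```

```bash
python3 go.py .444 -.185 .072 .03
```

```text
t 4.7 pos [ 0.4468 -0.1857  0.0767] yaw 0.031 -> 0.03 open 0.0882 F [-0.6  0.1  0.5]
shift [-0.0028 -0.0008  0.0047] turn [-0.0006  0.0014  0.0014] rows_lin 0.1 rows_rot 0.0 J [-0.05  0.53  0.44  2.09 -0.4   0.6   0.7 ]
```

Emit:
{"method": "send_rows", "body": {"moves": [[-0.002,0,0.002,0,0,0],[-0.002,0,0.003,0,0,0],[-0.002,0,0.003,0,0,0],[-0.002,0,0.003,0,0,0],[-0.002,0,0.003,0,0,0]]}}

```text
t: 5.12
position: [0.4456, -0.1863, 0.0754]
tcp_rot: [3.141, 0.048, 0.002]
contact_force: [0.7, 0.6, -0.3]
opening: 0.0881
```

```bash
python3 go.py .444 -.185 .072 .03
```

```text
t 5.12 pos [ 0.4456 -0.1863  0.0754] yaw 0.03 -> 0.03 open 0.0881 F [ 0.7  0.6 -0.3]
shift [-0.0015 -0.0013  0.0034] turn [ 0.0004 -0.0018  0.0004] rows_lin 0.1 rows_rot 0.0 J [-0.05  0.53  0.44  2.1  -0.4   0.59  0.71]
```

Emit:
{"method": "send_rows", "body": {"moves": [[-0.001,-0.001,0.003,0,0,0],[-0.001,-0.001,0.003,0,0,0],[-0.001,-0.001,0.003,0,0,0],[-0.001,-0.001,0.003,0,0,0],[-0.001,-0.001,0.003,0,0,0]]}}

```text
t: 5.53
position: [0.444, -0.1852, 0.0717]
tcp_rot: [3.141, 0.047, 0.0]
contact_force: [-0.8, -0.3, -0.8]
opening: 0.0882
```

Emit:
{"method": "send_rows", "body": {"moves": [[0,0,0,0,0,0],[0,0,0,0,0,0],[0,0,0,0,0,0],[0,0,0,0,0,0],[0,0,0,0,0,0]], "claw": 0, "squeeze": 30}}

```text
t: 5.95
position: [0.444, -0.1852, 0.0717]
tcp_rot: [3.141, 0.047, 0.0]
contact_force: [-0.4, -0.1, -0.9]
opening: 0.0571
```

Emit:
{"method": "send_rows", "body": {"moves": [[0,0,0,0,0,0],[0,0,0,0,0,0],[0,0,0,0,0,0],[0,0,0,0,0,0],[0,0,0,0,0,0]]}}

```text
t: 6.37
position: [0.4442, -0.1853, 0.0718]
tcp_rot: [3.141, 0.047, 0.001]
contact_force: [0.7, -0.5, 0.3]
opening: 0.0463
```

Emit:
{"method": "send_rows", "body": {"moves": [[0,0,-0.005,0,0,0],[0,0,-0.012,0,0,0],[0,0,-0.022,0,0,0],[0,0,-0.035,0,0,0],[0,0,-0.05,0,0,0]]}}

```text
t: 6.78
position: [0.4432, -0.1851, 0.1226]
tcp_rot: [-3.141, -0.047, 0.002]
contact_force: [-0.0, -0.3, -3.4]
opening: 0.0463
```

Emit:
{"method": "send_rows", "body": {"moves": [[0,0,-0.02,0,0,0],[0,0,-0.04,0,0,0],[0,0,-0.06,0,0,0],[0,0,-0.08,0,0,0],[0,0,-0.1,0,0,0]]}}

```text
t: 7.2
position: [0.4432, -0.1853, 0.2233]
tcp_rot: [-3.141, -0.046, 0.0]
contact_force: [0.5, -0.3, -4.1]
opening: 0.0463
```

```bash
cat > snap.py <<'E'
import sys
from h import *
p=r.grab_frame(sys.argv[1]); x0,y0,x1,y1=map(int,sys.argv[3:7]); I=p["image"][y0:y1,x0:x1,::-1]
s=min(800/(x1-x0),600/(y1-y0)); cv2.imwrite(sys.argv[2],cv2.resize(I,None,fx=s,fy=s,interpolation=cv2.INTER_CUBIC))
E
python3 go.py .546 -.362 .225 .03; python3 snap.py scene pics/b1.png 180 60 380 200
```

```text
t 7.2 pos [ 0.4432 -0.1853  0.2233] yaw 0.029 -> 0.03 open 0.0463 F [ 0.5 -0.3 -4.1]
shift [ 0.0975  0.1797 -0.0017] turn [-0.0002  0.0003 -0.0007] rows_lin 4.9 rows_rot 0.0 J [-0.2   0.28  0.59  2.   -0.2   0.91  0.53]
```

View pics/b1.png

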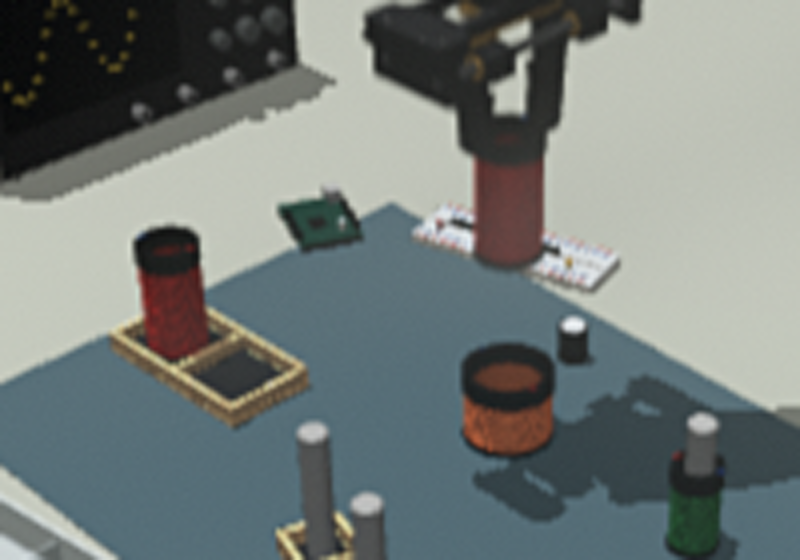

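Emit:
{"method": "send_rows", "body": {"moves": [[0.015,0.026,0,0,0,0],[0.035,0.06,0,0,0,0],[0.055,0.1,0,0,0,0],[0.075,0.14,0,0,0,0],[0.09,0.165,0,0,0,0]]}}

```text
t: 7.67
position: [0.5389, -0.35, 0.2216]
tcp_rot: [3.14, 0.046, -0.001]
contact_force: [-0.5, -0.4, -2.5]
opening: 0.0464
```

Emit:
{"method": "send_rows", "body": {"moves": [[0.005,0.007,0,0,0,0],[0.009,0.014,0,0,0,0],[0.009,0.014,0,0,0,0],[0.009,0.014,0,0,0,0],[0.009,0.014,0,0,0,0]]}}

```text
t: 8.08
position: [0.5479, -0.3594, 0.2216]
tcp_rot: [-3.14, -0.049, 0.001]
contact_force: [0.2, -0.2, -3.2]
opening: 0.0463
```

```bash
python3 go.py .548 -.365 .15 .03; python3 snap.py scene pics/b2.png 180 60 340 180;python3 snap.py top pics/b3.png 400 150 500 225
```

```text
t 8.08 pos [ 0.5479 -0.3594  0.2216] yaw 0.031 -> 0.03 open 0.0463 F [ 0.2 -0.2 -3.2]
shift [-0.0001  0.0057  0.0716] turn [-0.0019  0.0006  0.0016] rows_lin 1.7 rows_rot 0.0 J [ 0.14  0.61  0.57  1.55 -0.35  1.09  0.82]
```

View pics/b2.png

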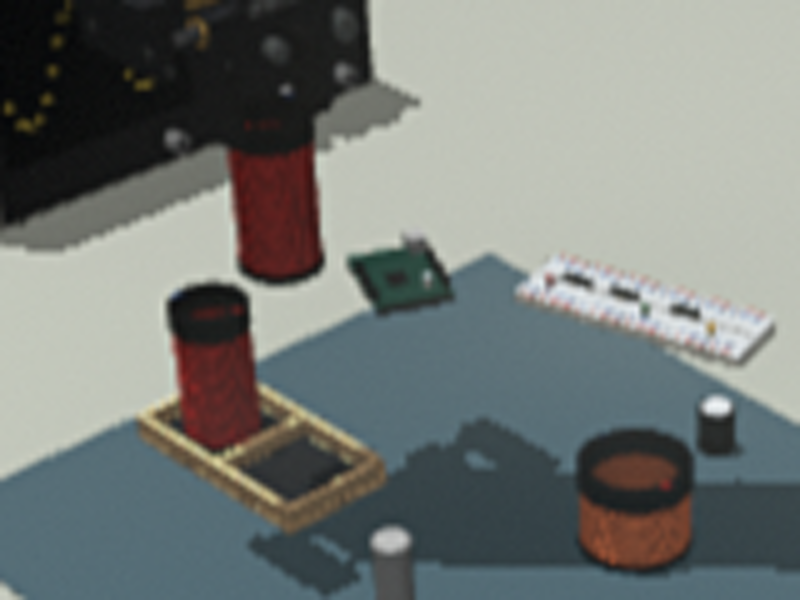

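Emit:
{"method": "send_rows", "body": {"moves": [[0,0.003,0.015,0,0,0],[0,0.005,0.035,0,0,0],[0,0.005,0.06,0,0,0],[0,0.005,0.085,0,0,0],[0,0.005,0.1,0,0,0]]}}

```text
t: 8.6
position: [0.5469, -0.3646, 0.1181]
tcp_rot: [-3.139, -0.048, 0.005]
contact_force: [-0.5, -0.0, -2.9]
opening: 0.046
```

```bash
python3 go.py .548 -.365 .077 .03; python3 snap.py scene pics/b4.png 180 60 340 180;python3 snap.py top pics/b5.png 400 150 500 225
```

```text
t 8.6 pos [ 0.5469 -0.3646  0.1181] yaw 0.03 -> 0.03 open 0.046 F [-0.5 -0.  -2.9]
shift [0.0012 0.0005 0.0411] turn [-0.0029  0.0039  0.0006] rows_lin 1.0 rows_rot 0.0 J [ 0.18  0.73  0.51  1.61 -0.42  0.92  0.88]
```

View pics/b4.png

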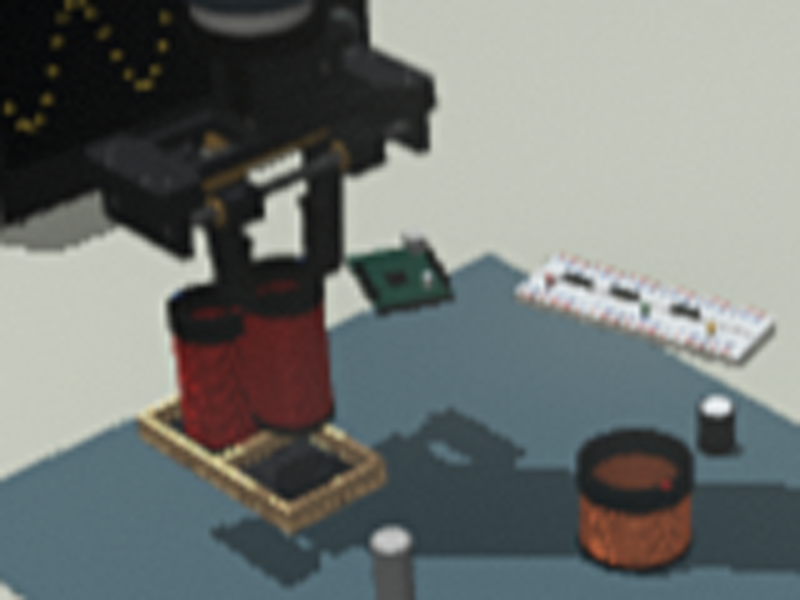

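Run:
```python
from fit import *
p=load("scene"); q=(proj(p,circ(.548,-.365,.046,.024))-[180,60])*5; print(q.min(0),q.max(0))
```

```text
[248.08140563 392.98593822] [331.3519331  438.89890008]
```

View pics/b5.png

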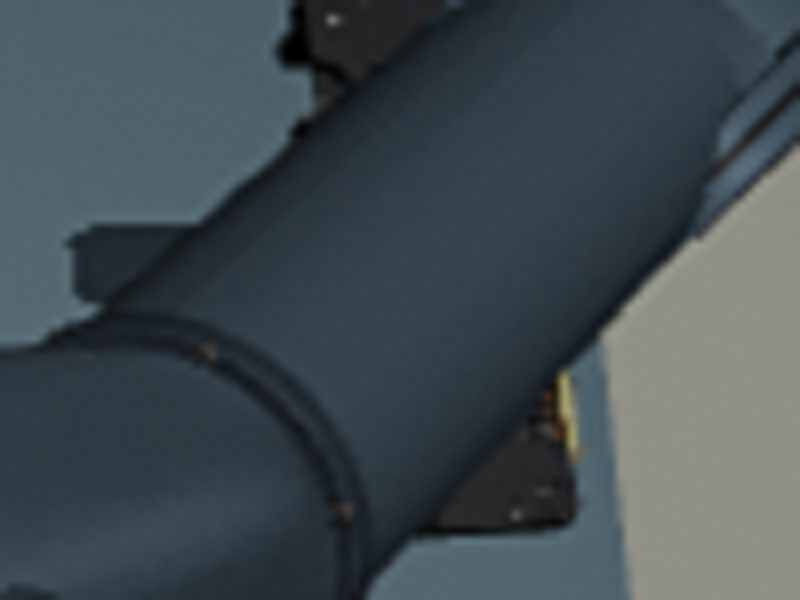

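Emit:
{"method": "send_rows", "body": {"moves": [[0.001,0,0.009,0,0,0],[0.001,0,0.018,0,0,0],[0.001,0,0.026,0,0,0],[0.001,0,0.033,0,0,0],[0.001,0,0.035,0,0,0]]}}

```text
t: 9.12
position: [0.549, -0.3656, 0.0855]
tcp_rot: [-3.14, -0.048, 0.002]
contact_force: [-0.3, 0.5, -4.0]
opening: 0.0465
```

Emit:
{"method": "send_rows", "body": {"moves": [[0,0,0,0,0,0],[0,0,0.001,0,0,0],[0,0,0.001,0,0,0],[0,0,0.002,0,0,0],[0,0,0.002,0,0,0]]}}

```text
t: 9.53
position: [0.5496, -0.3662, 0.0849]
tcp_rot: [3.141, 0.047, 0.001]
contact_force: [-0.5, 0.2, -3.7]
opening: 0.0462
```

Emit:
{"method": "send_rows", "body": {"moves": [[0,0,0.001,0,0,0],[0,0,0.002,0,0,0],[0,0,0.003,0,0,0],[0,0,0.004,0,0,0],[0,0,0.005,0,0,0]]}}

```text
t: 9.95
position: [0.5494, -0.3661, 0.0796]
tcp_rot: [-3.141, -0.047, 0.0]
contact_force: [0.1, -0.0, -4.1]
opening: 0.0462
```

Emit:
{"method": "send_rows", "body": {"moves": [[-0.001,-0.001,0.001,0,0,0],[-0.001,-0.001,0.001,0,0,0],[-0.001,-0.001,0.002,0,0,0],[-0.001,-0.001,0.002,0,0,0],[-0.001,-0.001,0.002,0,0,0]]}}

```text
t: 10.37
position: [0.5484, -0.3651, 0.0777]
tcp_rot: [-3.141, -0.047, -0.0]
contact_force: [-0.1, 0.6, -3.1]
opening: 0.0459
```

Emit:
{"method": "send_rows", "body": {"moves": [[0,0,0.0003,0,0,0],[0,0,0.0006,0,0,0],[0,0,0.001,0,0,0],[0,0,0.001,0,0,0],[0,0,0.001,0,0,0]]}}

```text
t: 10.78
position: [0.5485, -0.3652, 0.0769]
tcp_rot: [3.141, 0.047, 0.0]
contact_force: [0.2, 0.0, -2.8]
opening: 0.0459
```

```bash
python3 go.py .548 -.365 .077 .03; python3 snap.py scene pics/b6.png 180 60 340 180
```

```text
t 10.78 pos [ 0.5485 -0.3652  0.0769] yaw 0.03 -> 0.03 open 0.0459 F [ 0.2  0.  -2.8]
shift [-0.0005 -0.0003 -0.0001] turn [ 0.0002 -0.0003  0.0002] rows_lin 0.0 rows_rot 0.0 J [ 0.2   0.78  0.48  1.63 -0.45  0.84  0.9 ]
```

View pics/b6.png

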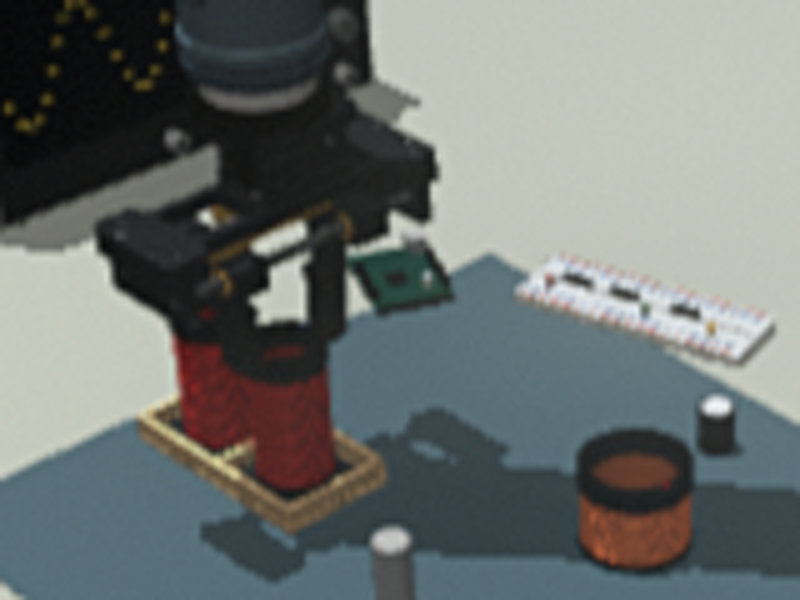

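Emit:
{"method": "send_rows", "body": {"moves": [[0,0,0.0003,0,0,0],[0,0,0.0006,0,0,0],[0,0,0.001,0,0,0],[0,0,0.001,0,0,0],[0,0,0.001,0,0,0]]}}

```text
t: 11.25
position: [0.5487, -0.3656, 0.0768]
tcp_rot: [3.141, 0.047, 0.001]
contact_force: [-1.2, 1.0, 5.9]
opening: 0.0461
```

Emit:
{"method": "send_rows", "body": {"moves": [[0,0,-0.0005,0,0,0],[0,0,-0.0005,0,0,0],[0,0,-0.0005,0,0,0],[0,0,-0.0005,0,0,0],[0,0,-0.0005,0,0,0]], "claw": 0.85}}

```text
t: 11.67
position: [0.5484, -0.3651, 0.0761]
tcp_rot: [-3.141, -0.047, 0.0]
contact_force: [-0.1, 0.8, -0.8]
opening: 0.0747
```

Emit:
{"method": "send_rows", "body": {"moves": [[0,0,0,0,0,0],[0,0,-0.01,0,0,0],[0,0,-0.03,0,0,0],[0,0,-0.06,0,0,0],[0,0,-0.1,0,0,0]]}}

```text
t: 12.08
position: [0.547, -0.3641, 0.1757]
tcp_rot: [-3.139, -0.047, 0.006]
contact_force: [0.7, -0.2, 0.3]
opening: 0.0748
```

```bash
python3 go.py .4415 -.007 .21 .03; python3 snap.py scene pics/b7.png 180 60 340 180
```

```text
t 12.08 pos [ 0.547  -0.3641  0.1757] yaw 0.03 -> 0.03 open 0.0748 F [ 0.7 -0.2  0.3]
shift [-0.0948 -0.3601 -0.0331] turn [-0.0029  0.005   0.0001] rows_lin 9.0 rows_rot 0.0 J [ 0.16  0.66  0.54  1.58 -0.38  1.01  0.85]
```

View pics/b7.png

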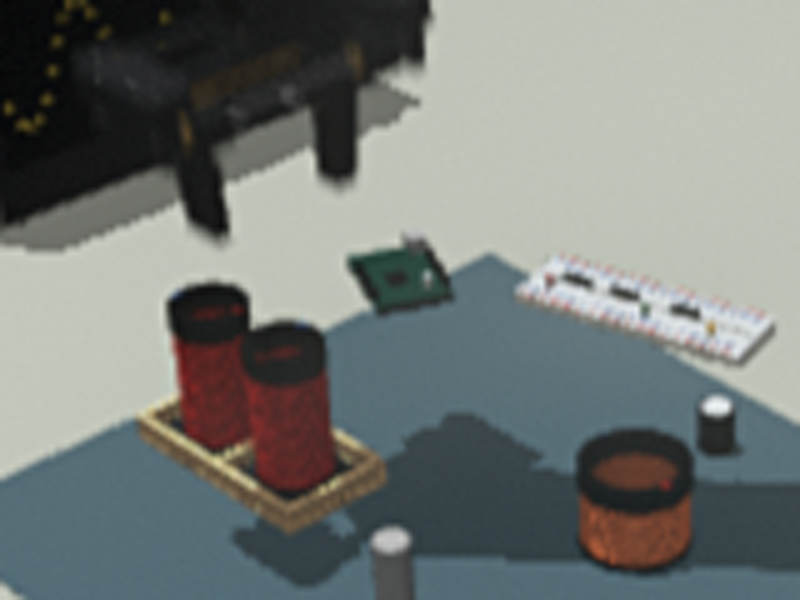

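```bash
python3 go.py .4415 -.007 .21 -.284
```

```text
t 12.13 pos [ 0.5511 -0.3679  0.1858] yaw 0.029 -> -0.284 open 0.0749 F [ 2.2 -2.8  5.8]
shift [-0.0987 -0.3638 -0.027 ] turn [ 0.0052 -0.0112  0.3991] rows_lin 9.1 rows_rot 2.5 J [ 0.16  0.65  0.55  1.57 -0.38  1.02  0.84]
```

Emit:
{"method": "send_rows", "body": {"moves": [[-0.008,-0.03,-0.015,0,0,0],[-0.018,-0.065,-0.03,0,0,0.1],[-0.029,-0.105,-0.03,0,0,0.2],[-0.04,-0.145,-0.03,0,0,0.3],[-0.05,-0.185,-0.03,0,0,0.4]]}}

```text
t: 12.55
position: [0.4922, -0.1804, 0.207]
tcp_rot: [-3.108, 0.452, -0.002]
contact_force: [1.6, 0.5, -0.0]
opening: 0.0748
```

```bash
python3 go.py .4415 -.007 .21 -.284
```

```text
t 12.55 pos [ 0.4922 -0.1804  0.207 ] yaw -0.289 -> -0.284 open 0.0748 F [ 1.6  0.5 -0. ]
shift [-0.098  -0.1518 -0.003 ] turn [-0.0011 -0.0018 -0.0061] rows_lin 4.3 rows_rot 0.0 J [-0.27  0.41  0.68  1.92 -0.32  0.92  0.28]
```

Emit:
{"method": "send_rows", "body": {"moves": [[-0.025,-0.038,0,0,0,0],[-0.05,-0.076,0,0,0,0],[-0.075,-0.115,0,0,0,0],[-0.098,-0.15,0,0,0,0],[-0.098,-0.15,0,0,0,0]]}}

```text
t: 12.97
position: [0.439, -0.0046, 0.2064]
tcp_rot: [-3.109, 0.434, 0.002]
contact_force: [-0.1, 0.3, 0.6]
opening: 0.0749
```

```bash
python3 go.py .4415 -.007 .125 -.284
```

```text
t 12.97 pos [ 0.439  -0.0046  0.2064] yaw -0.278 -> -0.284 open 0.0749 F [-0.1  0.3  0.6]
shift [0.0032 0.0018 0.0814] turn [-0.0034  0.0024  0.0081] rows_lin 2.0 rows_rot 0.1 J [-0.67  0.23  0.67  2.12 -0.2   0.85 -0.16]
```

Emit:
{"method": "send_rows", "body": {"moves": [[0.002,0.001,0.01,0,0,0],[0.003,0.002,0.03,0,0,0],[0.003,0.002,0.055,0,0,0],[0.003,0.002,0.08,0,0,0],[0.003,0.002,0.08,0,0,0]]}}

```text
t: 13.38
position: [0.4408, -0.0145, 0.1232]
tcp_rot: [3.107, -0.447, -0.008]
contact_force: [-1.2, -0.7, 0.2]
opening: 0.0746
```

```bash
python3 go.py .4415 -.0075 .083 -.284;  python3 snap.py scene pics/c1.png 300 120 420 210
```

```text
t 13.38 pos [ 0.4408 -0.0145  0.1232] yaw -0.286 -> -0.284 open 0.0746 F [-1.2 -0.7  0.2]
shift [-0.0011 -0.007   0.0402] turn [ 0.0042  0.006  -0.0019] rows_lin 1.0 rows_rot 0.0 J [-0.55  0.4   0.59  2.17 -0.36  0.66 -0.  ]
```

View pics/c1.png

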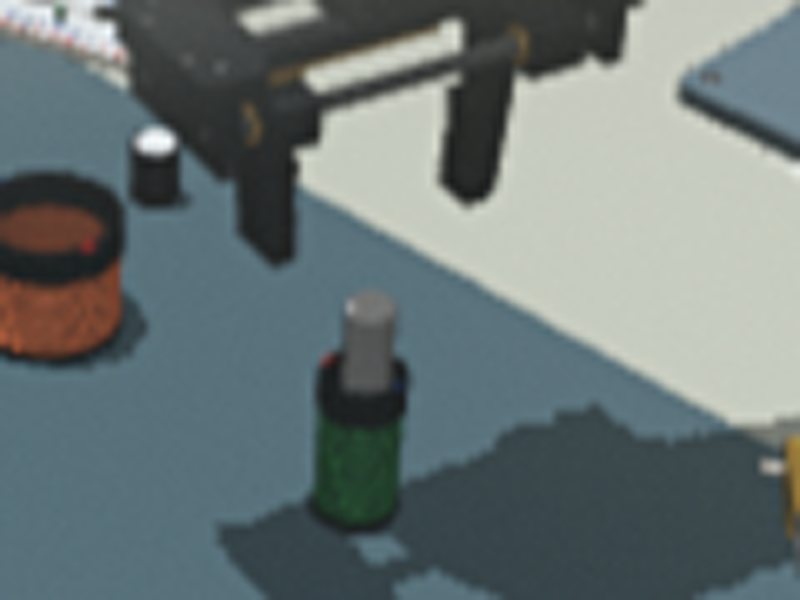

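Emit:
{"method": "send_rows", "body": {"moves": [[0,-0.003,0,0,0,0],[0,-0.003,0,0,0,0],[0,-0.003,0,0,0,0],[0,-0.003,0,0,0,0],[0,-0.003,0,0,0,0]]}}

```text
t: 13.85
position: [0.4445, -0.01, 0.1269]
tcp_rot: [-3.109, 0.444, -0.002]
contact_force: [-0.5, 0.6, 0.4]
opening: 0.0747
```

```bash
python3 go.py .4415 -.0075 .083 -.284
```

```text
t 13.85 pos [ 0.4445 -0.01    0.1269] yaw -0.284 -> -0.284 open 0.0747 F [-0.5  0.6  0.4]
shift [-0.0036 -0.0016  0.0439] turn [-0.0011 -0.0016  0.0003] rows_lin 1.1 rows_rot 0.0 J [-0.56  0.4   0.59  2.17 -0.35  0.67 -0.01]
```

Emit:
{"method": "send_rows", "body": {"moves": [[-0.002,-0.001,0.005,0,0,0],[-0.003,-0.002,0.013,0,0,0],[-0.003,-0.002,0.022,0,0,0],[-0.003,-0.002,0.031,0,0,0],[-0.003,-0.002,0.037,0,0,0]]}}

```text
t: 14.27
position: [0.4409, -0.0074, 0.0877]
tcp_rot: [3.109, -0.444, -0.003]
contact_force: [-0.8, 0.3, -0.5]
opening: 0.0751
```

Emit:
{"method": "send_rows", "body": {"moves": [[0,0,0,0,0,0],[0,0,0.001,0,0,0],[0,0,0.002,0,0,0],[0,0,0.003,0,0,0],[0,0,0.003,0,0,0]]}}

```text
t: 14.68
position: [0.4418, -0.0074, 0.0863]
tcp_rot: [-3.11, 0.445, -0.001]
contact_force: [0.0, 0.0, -0.8]
opening: 0.0747
```

```bash
python3 go.py .4415 -.0075 .083 -.284
```

```text
t 14.68 pos [ 0.4418 -0.0074  0.0863] yaw -0.284 -> -0.284 open 0.0747 F [ 0.   0.  -0.8]
shift [-0.0003  0.0002  0.0033] turn [-0.0002 -0.0005 -0.    ] rows_lin 0.1 rows_rot 0.0 J [-0.51  0.47  0.52  2.19 -0.43  0.57  0.05]
```

Emit:
{"method": "send_rows", "body": {"moves": [[0,0,0.001,0,0,0],[0,0,0.002,0,0,0],[0,0,0.003,0,0,0],[0,0,0.003,0,0,0],[0,0,0.003,0,0,0]]}}

```text
t: 15.1
position: [0.4416, -0.0074, 0.0832]
tcp_rot: [3.11, -0.445, -0.0]
contact_force: [-0.3, 0.1, -0.6]
opening: 0.0751
```

Emit:
{"method": "send_rows", "body": {"moves": [[0,0,0,0,0,0],[0,0,0,0,0,0],[0,0,0,0,0,0],[0,0,0,0,0,0],[0,0,0,0,0,0]], "claw": 0, "squeeze": 30}}

```text
t: 15.52
position: [0.4417, -0.0074, 0.0832]
tcp_rot: [3.11, -0.445, 0.0]
contact_force: [0.5, -0.5, -0.1]
opening: 0.0435
```

Emit:
{"method": "send_rows", "body": {"moves": [[0,0,0,0,0,0],[0,0,0,0,0,0],[0,0,0,0,0,0],[0,0,0,0,0,0],[0,0,0,0,0,0]]}}

```text
t: 15.93
position: [0.4417, -0.0074, 0.0833]
tcp_rot: [3.11, -0.445, 0.0]
contact_force: [0.4, -1.3, 0.6]
opening: 0.0184
```

Emit:
{"method": "send_rows", "body": {"moves": [[0,0,0,0,0,0],[0,0,-0.008,0,0,0],[0,0,-0.018,0,0,0],[0,0,-0.033,0,0,0],[0,0,-0.05,0,0,0]], "squeeze": 40}}

```text
t: 16.35
position: [0.4409, -0.0076, 0.134]
tcp_rot: [3.109, -0.445, -0.002]
contact_force: [0.7, 0.3, -1.9]
opening: 0.0179
```

Emit:
{"method": "send_rows", "body": {"moves": [[0,0,-0.02,0,0,0],[0,0,-0.045,0,0,0],[0,0,-0.07,0,0,0],[0,0,-0.095,0,0,0],[0,0,-0.11,0,0,0]]}}

```text
t: 16.77
position: [0.4421, -0.0078, 0.2461]
tcp_rot: [-3.109, 0.446, -0.004]
contact_force: [0.2, 0.6, -3.9]
opening: 0.0181
```

```bash
python3 go.py .643 -.129 .24 -.284;  python3 snap.py scene pics/c2.png 240 70 440 220
```

```text
t 16.77 pos [ 0.4421 -0.0078  0.2461] yaw -0.285 -> -0.284 open 0.0181 F [ 0.2  0.6 -3.9]
shift [0.2269 0.0598 0.0065] turn [-0.0018 -0.0027 -0.0012] rows_lin 5.6 rows_rot 0.0 J [-0.72  0.17  0.71  2.07 -0.14  0.94 -0.21]
```

View pics/c2.png

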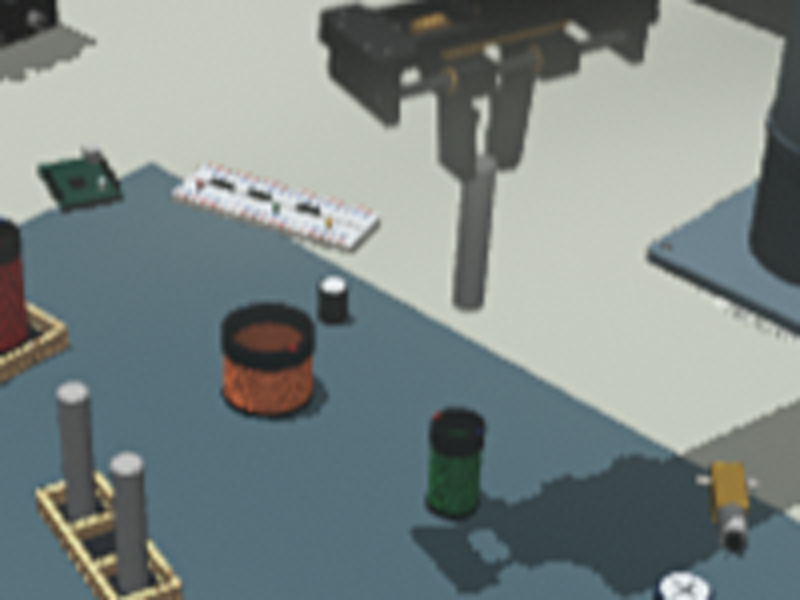

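```bash
python3 - <<'E'
from fit import *
p=load("scene"); x,y,z=.4421,-.0078,.2461+.008
q=(proj(p,[[x,y,z+.011],[x,y,z-.091]])-[240,70])*4; print(q)
E
python3 snap.py scene pics/c3.png 335 85 385 155; python3 snap.py top pics/c4.png 260 190 380 280
```

```text
[[476.11861903 156.29034666]
 [465.56985216 300.29852456]]
```

View pics/c3.png

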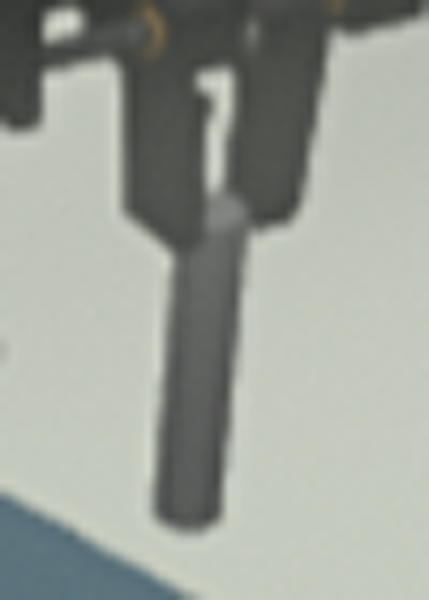

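View pics/c4.png

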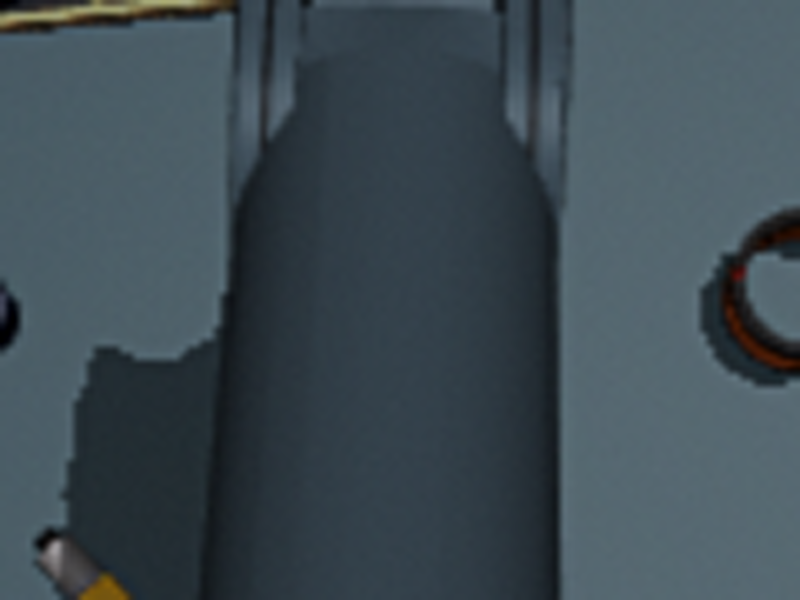

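Emit:
{"method": "send_rows", "body": {"moves": [[0.025,0.007,0,0,0,0],[0.06,0.016,0,0,0,0],[0.1,0.026,0,0,0,0],[0.14,0.037,0,0,0,0],[0.175,0.046,0,0,0,0]]}}

```text
t: 17.33
position: [0.5974, -0.1019, 0.2409]
tcp_rot: [3.109, -0.444, -0.004]
contact_force: [1.4, 0.2, -1.6]
opening: 0.0178
```

```bash
python3 go.py .643 -.129 .24 -.284
```

```text
t 17.33 pos [ 0.5974 -0.1019  0.2409] yaw -0.284 -> -0.284 open 0.0178 F [ 1.4  0.2 -1.6]
shift [0.0513 0.0133 0.0008] turn [0.0013 0.0035 0.0002] rows_lin 1.3 rows_rot 0.0 J [-0.39  0.52  0.68  1.67 -0.36  1.08  0.12]
```

Emit:
{"method": "send_rows", "body": {"moves": [[0.02,0.005,0,0,0,0],[0.035,0.01,0,0,0,0],[0.048,0.013,0,0,0,0],[0.048,0.013,0,0,0,0],[0.048,0.013,0,0,0,0]]}}

```text
t: 17.75
position: [0.6381, -0.1268, 0.2411]
tcp_rot: [3.109, -0.446, -0.005]
contact_force: [-0.1, 0.4, -2.7]
opening: 0.0178
```

```bash
python3 go.py .643 -.129 .2 -.284;  python3 snap.py scene pics/c5.png 220 100 340 190
```

```text
t 17.75 pos [ 0.6381 -0.1268  0.2411] yaw -0.285 -> -0.284 open 0.0178 F [-0.1  0.4 -2.7]
shift [0.0055 0.0006 0.0411] turn [ 0.0014  0.0042 -0.0012] rows_lin 1.0 rows_rot 0.0 J [-0.31  0.6   0.67  1.55 -0.39  1.14  0.15]
```

View pics/c5.png

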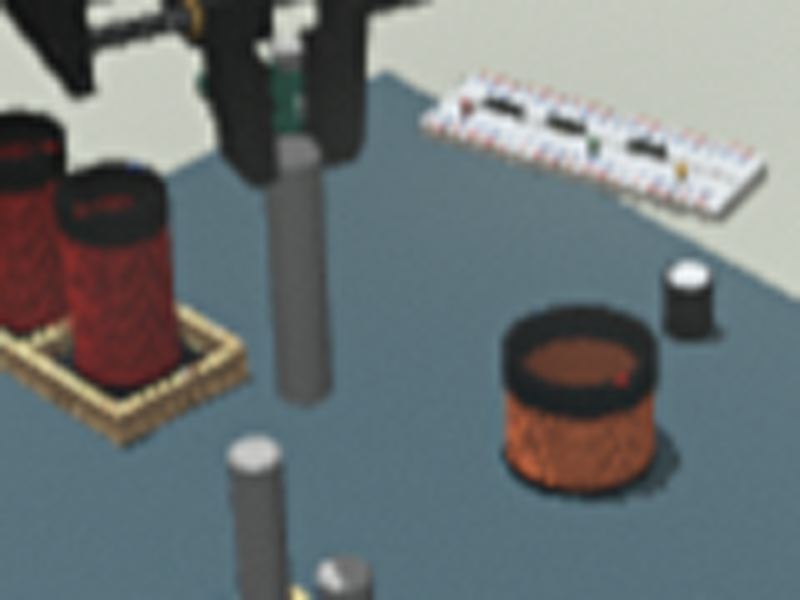

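Emit:
{"method": "send_rows", "body": {"moves": [[0.003,0.0,0.01,0,0,0],[0.005,0.001,0.025,0,0,0],[0.005,0.001,0.045,0,0,0],[0.005,0.001,0.065,0,0,0],[0.005,0.001,0.08,0,0,0]]}}

```text
t: 18.22
position: [0.6422, -0.1279, 0.16]
tcp_rot: [-3.11, 0.444, 0.005]
contact_force: [0.0, 0.2, -3.3]
opening: 0.018
```

Emit:
{"method": "send_rows", "body": {"moves": [[0,0,0.005,0,0,0],[0,0,0.01,0,0,0],[0,0,0.015,0,0,0],[0,0,0.02,0,0,0],[0,0,0.02,0,0,0]]}}

```text
t: 18.63
position: [0.6435, -0.1287, 0.1427]
tcp_rot: [-3.11, 0.444, 0.001]
contact_force: [0.0, -0.1, -2.5]
opening: 0.0178
```

```bash
python3 go.py .643 -.129 .088 -.284;  python3 snap.py scene pics/c6.png 220 145 320 220
python3 - <<'E'
from fit import *
p=load("scene"); s=r.read_state()["position"]
q=(proj(p,circ(s[0],s[1],s[2]-.083,.01))-[220,145])*8; print(q.min(0),q.max(0))
E
```

```text
t 18.63 pos [ 0.6435 -0.1287  0.1427] yaw -0.284 -> -0.284 open 0.0178 F [ 0.  -0.1 -2.5]
shift [-0.0004  0.0004  0.0547] turn [-0.      0.0005  0.0001] rows_lin 1.3 rows_rot 0.0 J [-0.27  0.71  0.6   1.61 -0.47  0.97  0.21]
[329.03916396 344.45968148] [392.50655003 384.30704563]
```

View pics/c6.png

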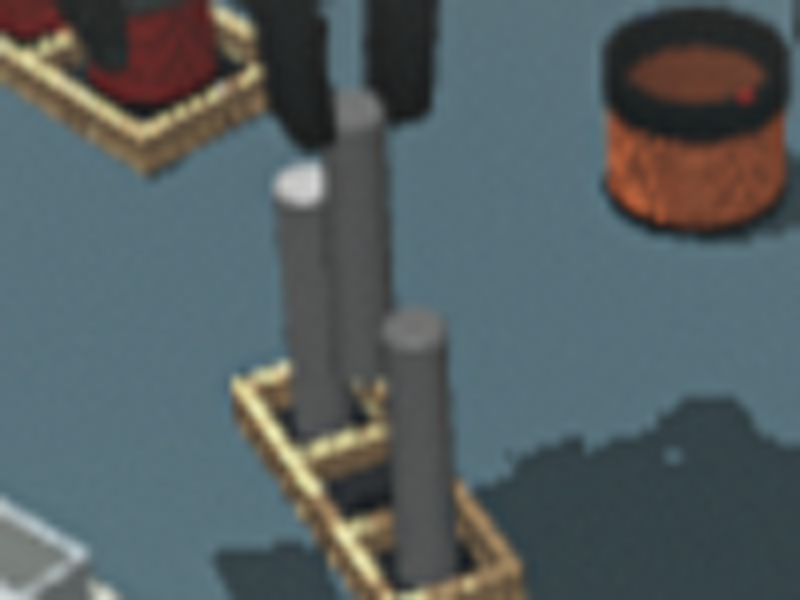

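Emit:
{"method": "send_rows", "body": {"moves": [[0,0,0.01,0,0,0],[0,0,0.022,0,0,0],[0,0,0.034,0,0,0],[0,0,0.043,0,0,0],[0,0,0.046,0,0,0]]}}

```text
t: 19.1
position: [0.6422, -0.1284, 0.0946]
tcp_rot: [-3.11, 0.445, 0.006]
contact_force: [-0.7, 0.5, -2.5]
opening: 0.018
```

Emit:
{"method": "send_rows", "body": {"moves": [[0,0,0,0,0,0],[0,0,0.001,0,0,0],[0,0,0.002,0,0,0],[0,0,0.003,0,0,0],[0,0,0.003,0,0,0]]}}

```text
t: 19.52
position: [0.6439, -0.1289, 0.0945]
tcp_rot: [-3.11, 0.445, -0.001]
contact_force: [0.3, 0.0, -2.5]
opening: 0.0177
```

```bash
python3 go.py .643 -.129 .088 -.284
```

```text
t 19.52 pos [ 0.6439 -0.1289  0.0945] yaw -0.284 -> -0.284 open 0.0177 F [ 0.3  0.  -2.5]
shift [-0.0008  0.0003  0.0065] turn [-0.0002 -0.0006 -0.    ] rows_lin 0.2 rows_rot 0.0 J [-0.25  0.77  0.57  1.63 -0.51  0.89  0.24]
```

Emit:
{"method": "send_rows", "body": {"moves": [[0,0,0.001,0,0,0],[0,0,0.002,0,0,0],[0,0,0.003,0,0,0],[0,0,0.004,0,0,0],[0,0,0.005,0,0,0]]}}

```text
t: 19.93
position: [0.6437, -0.1289, 0.0891]
tcp_rot: [-3.11, 0.445, -0.0]
contact_force: [-0.2, 0.4, -2.4]
opening: 0.018
```

Emit:
{"method": "send_rows", "body": {"moves": [[0,0,0.0003,0,0,0],[0,0,0.0006,0,0,0],[0,0,0.001,0,0,0],[0,0,0.001,0,0,0],[0,0,0.001,0,0,0]]}}

```text
t: 20.35
position: [0.6438, -0.1289, 0.0884]
tcp_rot: [3.11, -0.445, 0.001]
contact_force: [0.3, -0.1, -1.1]
opening: 0.0177
```

Emit:
{"method": "send_rows", "body": {"moves": [[0,0,0.0005,0,0,0],[0,0,0.0005,0,0,0],[0,0,0.0005,0,0,0],[0,0,0.0005,0,0,0],[0,0,0.0005,0,0,0]]}}

```text
t: 20.77
position: [0.6442, -0.1291, 0.0882]
tcp_rot: [3.11, -0.445, 0.002]
contact_force: [-0.2, 0.1, 4.5]
opening: 0.0181
```

Emit:
{"method": "send_rows", "body": {"moves": [[0,0,0,0,0,0],[0,0,0,0,0,0],[0,0,0,0,0,0],[0,0,0,0,0,0],[0,0,0,0,0,0]], "claw": 0.6}}

```text
t: 21.18
position: [0.6435, -0.1288, 0.0875]
tcp_rot: [3.11, -0.445, -0.001]
contact_force: [-0.1, 0.0, 0.2]
opening: 0.0485
```

Emit:
{"method": "send_rows", "body": {"moves": [[0,0,0,0,0,0],[0,0,-0.01,0,0,0],[0,0,-0.03,0,0,0],[0,0,-0.06,0,0,0],[0,0,-0.09,0,0,0]]}}

```text
t: 21.6
position: [0.6431, -0.1289, 0.1789]
tcp_rot: [3.11, -0.445, -0.002]
contact_force: [0.8, 0.7, 0.9]
opening: 0.0524
```

```bash
python3 go.py .4428 -.1854 .2 .07;  python3 snap.py scene pics/c7.png 220 100 380 220
```

```text
t 21.6 pos [ 0.6431 -0.1289  0.1789] yaw -0.284 -> 0.07 open 0.0524 F [0.8 0.7 0.9]
shift [-0.1765  0.1104 -0.0209] turn [ 3.000e-04  1.700e-03 -4.511e-01] rows_lin 5.0 rows_rot 2.8 J [-0.28  0.67  0.63  1.59 -0.44  1.03  0.19]
```

View pics/c7.png

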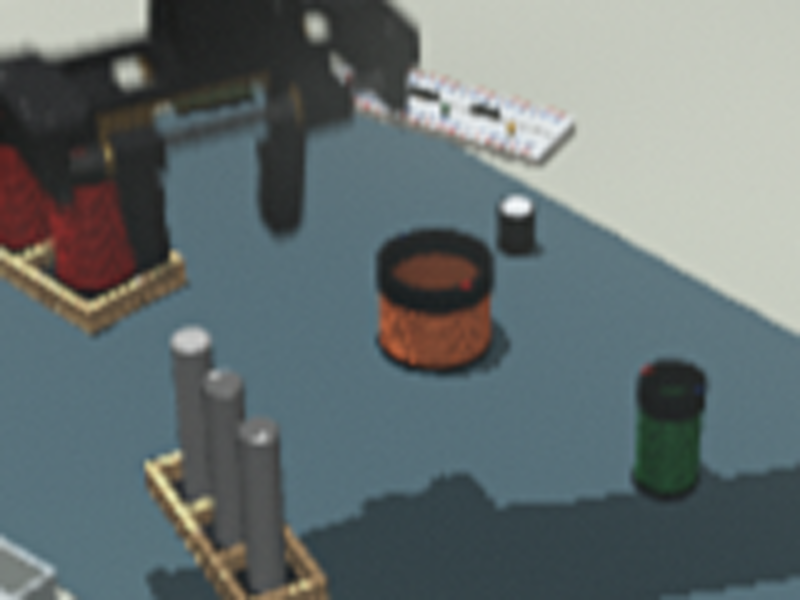

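Run:
```python
from fit import *
p=r.grab_frame("scene")
for nm,H,rad,b,x0 in(("big",.056,.033,.027,[.4428,-.1854]),("small",.068,.018,.0125,[.4413,-.008])):
    parts=lambda p,v:cyl(p,v[0],v[1],0,H,rad,.014,b,1)
    w=winof(p,np.vstack([circ(*x0,0,rad+.012),circ(*x0,H,rad+.012)]),1)
    o=fit([lambda v:cost(p["image"],parts(p,v),w)],x0,[.005,.005]); print(nm,o.x.round(4),o.fun.round(2))
```

```text
big [ 0.4446 -0.1845] 28.25
small [ 0.4439 -0.0061] 34.55
```

Emit:
{"method": "send_rows", "body": {"moves": [[-0.02,0.012,-0.02,0,0,-0.05],[-0.05,0.032,-0.03,0,0,-0.15],[-0.085,0.055,-0.03,0,0,-0.25],[-0.12,0.076,-0.03,0,0,-0.35],[-0.15,0.096,-0.02,0,0,-0.45]], "claw": 1}}

```text
t: 22.12
position: [0.4712, -0.1798, 0.199]
tcp_rot: [3.139, 0.114, 0.004]
contact_force: [0.3, -0.7, -0.2]
opening: 0.0842
```

```bash
python3 go.py .4435 -.185 .15 .07; python3 -c "
from fit import *
p=load('scene'); print(atz(p,(323,149),0),atz(load('top'),(393,269),.0))"
```

```text
t 22.12 pos [ 0.4712 -0.1798  0.199 ] yaw 0.073 -> 0.07 open 0.0842 F [ 0.3 -0.7 -0.2]
shift [-0.0281  0.0031  0.0489] turn [ 0.0005 -0.003   0.0036] rows_lin 1.4 rows_rot 0.0 J [-0.23  0.37  0.62  1.97 -0.28  0.88  0.62]
[ 0.34222309 -0.21926607] [ 0.33844188 -0.22261832]
```

Emit:
{"method": "send_rows", "body": {"moves": [[-0.015,0.002,0.01,0,0,0],[-0.026,0.003,0.03,0,0,0],[-0.026,0.003,0.06,0,0,0],[-0.026,0.003,0.09,0,0,0],[-0.026,0.003,0.105,0,0,0]]}}

```text
t: 22.53
position: [0.4454, -0.1832, 0.0904]
tcp_rot: [-3.139, -0.109, 0.004]
contact_force: [-0.2, 0.8, 0.2]
opening: 0.0879
```

Emit:
{"method": "send_rows", "body": {"moves": [[0,0,0,0,0,0],[0,0,0,0,0,0],[0,0,0,0,0,0],[0,0,0,0,0,0],[0,0,0,0,0,0]]}}

```text
t: 22.95
position: [0.448, -0.184, 0.0939]
tcp_rot: [3.139, 0.109, 0.003]
contact_force: [-0.7, -0.6, -0.3]
opening: 0.088
```

```bash
python3 go.py .4435 -.185 .039 .07;python3 snap.py scene pics/d1.png 250 100 370 190
```

```text
t 22.95 pos [ 0.448  -0.184   0.0939] yaw 0.07 -> 0.07 open 0.088 F [-0.7 -0.6 -0.3]
shift [-0.0047  0.0006  0.0549] turn [ 0.0007 -0.0028 -0.0006] rows_lin 1.3 rows_rot 0.0 J [-0.12  0.51  0.52  2.09 -0.42  0.64  0.76]
```

View pics/d1.png

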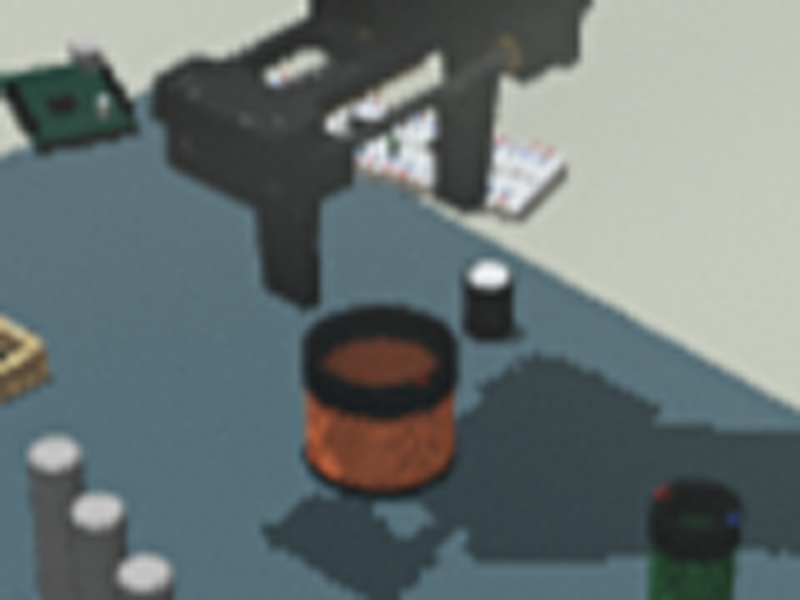

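Emit:
{"method": "send_rows", "body": {"moves": [[-0.004,0,0.002,0,0,0],[-0.004,0.001,0.008,0,0,0],[-0.004,0.001,0.014,0,0,0],[-0.004,0.001,0.018,0,0,0],[-0.004,0.001,0.018,0,0,0]]}}

```text
t: 23.42
position: [0.4424, -0.1848, 0.0737]
tcp_rot: [-3.139, -0.109, 0.003]
contact_force: [-0.4, 0.4, -1.0]
opening: 0.088
```

```bash
python3 go.py .4435 -.185 .039 .07
```

```text
t 23.42 pos [ 0.4424 -0.1848  0.0737] yaw 0.069 -> 0.07 open 0.088 F [-0.4  0.4 -1. ]
shift [0.0011 0.0003 0.0346] turn [-0.0008  0.0022 -0.0009] rows_lin 0.8 rows_rot 0.0 J [-0.09  0.55  0.49  2.1  -0.45  0.59  0.79]
```

Emit:
{"method": "send_rows", "body": {"moves": [[0,0,0.005,0,0,0],[0,0,0.012,0,0,0],[0,0,0.02,0,0,0],[0,0,0.028,0,0,0],[0,0,0.032,0,0,0]]}}

```text
t: 23.83
position: [0.4425, -0.1848, 0.0414]
tcp_rot: [-3.139, -0.109, 0.002]
contact_force: [0.7, 0.0, -0.1]
opening: 0.0884
```

```bash
python3 go.py .4435 -.185 .039 .07
```

```text
t 23.83 pos [ 0.4425 -0.1848  0.0414] yaw 0.07 -> 0.07 open 0.0884 F [ 0.7  0.  -0.1]
shift [0.0009 0.0003 0.0024] turn [-0.0007  0.0018 -0.0006] rows_lin 0.1 rows_rot 0.0 J [-0.04  0.6   0.44  2.11 -0.5   0.53  0.83]
```

Clear of the coil; settle and close.

Emit:
{"method": "send_rows", "body": {"moves": [[0,0,0.001,0,0,0],[0,0,0.003,0,0,0],[0,0,0.004,0,0,0],[0,0,0.004,0,0,0],[0,0,0.004,0,0,0]]}}

```text
t: 24.25
position: [0.4434, -0.1852, 0.0389]
tcp_rot: [3.14, 0.109, 0.001]
contact_force: [-0.1, -0.3, -0.3]
opening: 0.0883
```

Emit:
{"method": "send_rows", "body": {"moves": [[0,0,0,0,0,0],[0,0,0,0,0,0],[0,0,0,0,0,0],[0,0,0,0,0,0],[0,0,0,0,0,0]], "claw": 0, "squeeze": 30}}

```text
t: 24.67
position: [0.4439, -0.1851, 0.039]
tcp_rot: [3.139, 0.109, 0.002]
contact_force: [2.4, 0.1, 0.6]
opening: 0.0645
```

Emit:
{"method": "send_rows", "body": {"moves": [[0,0,0,0,0,0],[0,0,0,0,0,0],[0,0,-0.008,0,0,0],[0,0,-0.02,0,0,0],[0,0,-0.035,0,0,0]]}}

```text
t: 25.08
position: [0.4412, -0.1847, 0.0735]
tcp_rot: [-3.139, -0.108, 0.006]
contact_force: [0.7, 0.4, -2.9]
opening: 0.0646
```

```bash
python3 go.py .634 .0865 .2 .07;python3 snap.py scene pics/d2.png 250 100 370 190
```

```text
t 25.08 pos [ 0.4412 -0.1847  0.0735] yaw 0.069 -> 0.07 open 0.0646 F [ 0.7  0.4 -2.9]
shift [ 0.2105 -0.2574 -0.127 ] turn [-0.0014  0.0047 -0.0012] rows_lin 8.5 rows_rot 0.0 J [-0.09  0.55  0.49  2.11 -0.45  0.6   0.79]
```

View pics/d2.png

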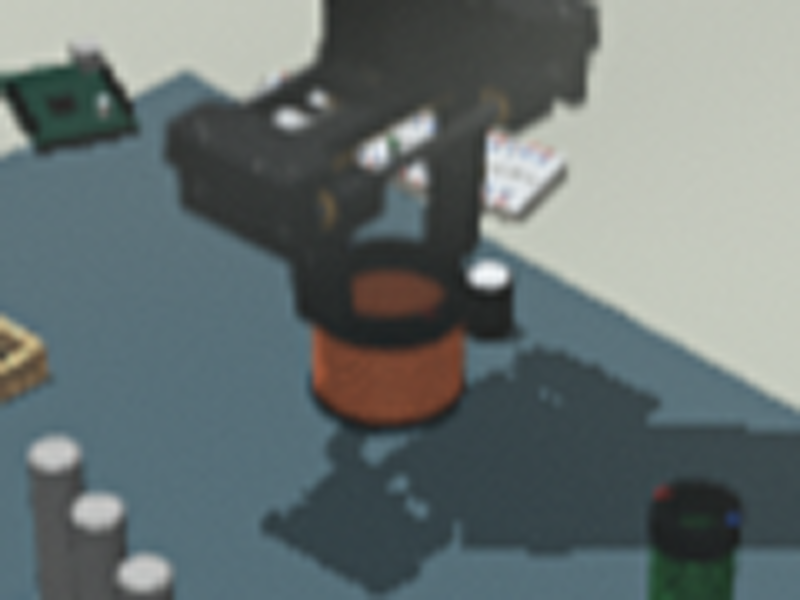

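Emit:
{"method": "send_rows", "body": {"moves": [[0,0,-0.025,0,0,0],[0,0,-0.06,0,0,0],[0.02,-0.02,-0.095,0,0,0],[0.04,-0.045,-0.12,0,0,0],[0.065,-0.075,-0.13,0,0,0]]}}

```text
t: 25.55
position: [0.5028, -0.1078, 0.2068]
tcp_rot: [3.139, 0.101, 0.005]
contact_force: [1.2, -1.6, -2.6]
opening: 0.0646
```

Emit:
{"method": "send_rows", "body": {"moves": [[0.025,-0.031,0,0,0,0],[0.05,-0.062,0,0,0,0],[0.075,-0.093,0,0,0,0],[0.1,-0.124,0,0,0,0],[0.12,-0.15,0,0,0,0]]}}

```text
t: 25.97
position: [0.612, 0.0548, 0.2027]
tcp_rot: [-3.139, -0.112, 0.002]
contact_force: [1.0, 0.3, -2.5]
opening: 0.0648
```

```bash
python3 go.py .634 .0865 .2 .07
```

```text
t 25.97 pos [0.612  0.0548 0.2027] yaw 0.071 -> 0.07 open 0.0648 F [ 1.   0.3 -2.5]
shift [ 0.0242 -0.03    0.0027] turn [-0.0007  0.002   0.0016] rows_lin 0.9 rows_rot 0.0 J [-0.56  0.55  0.56  1.68 -0.34  1.01  0.19]
```

Emit:
{"method": "send_rows", "body": {"moves": [[0.012,-0.015,0,0,0,0],[0.02,-0.024,0,0,0,0],[0.022,-0.027,0.01,0,0,0],[0.022,-0.027,0.025,0,0,0],[0.022,-0.027,0.04,0,0,0]]}}

```text
t: 26.38
position: [0.6309, 0.0782, 0.1624]
tcp_rot: [3.139, 0.106, -0.002]
contact_force: [-0.1, -0.9, -2.6]
opening: 0.0645
```

Emit:
{"method": "send_rows", "body": {"moves": [[0,0,0.015,0,0,0],[0,0,0.03,0,0,0],[0,0,0.045,0,0,0],[0,0,0.05,0,0,0],[0,0,0.05,0,0,0]]}}

```text
t: 26.8
position: [0.6297, 0.0781, 0.1117]
tcp_rot: [3.138, 0.106, -0.006]
contact_force: [-0.4, -0.5, -1.8]
opening: 0.0646
```

```bash
python3 go.py .634 .0865 .044 .07;python3 snap.py scene pics/d3.png 280 170 420 275
python3 - <<'E'
from fit import *
p=load("scene"); s=r.read_state()["position"]
q=(proj(p,circ(s[0],s[1],s[2]-.039,.033))-[280,170])*5.714; print(q.min(0),q.max(0))
E
```

```text
t 26.8 pos [0.6297 0.0781 0.1117] yaw 0.067 -> 0.07 open 0.0646 F [-0.4 -0.5 -1.8]
shift [ 0.0051 -0.0081  0.0677] turn [ 0.0017  0.0053 -0.0034] rows_lin 1.6 rows_rot 0.0 J [-0.54  0.7   0.5   1.68 -0.41  0.87  0.2 ]
[189.3646958  255.48506529] [353.15944815 367.31669012]
```

View pics/d3.png

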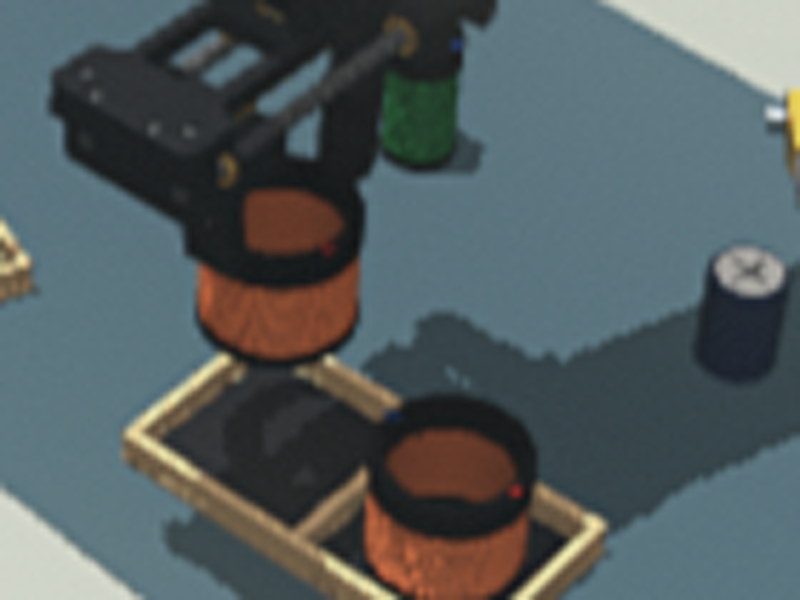

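Emit:
{"method": "send_rows", "body": {"moves": [[0.002,-0.003,0,0,0,0],[0.003,-0.006,0.005,0,0,0],[0.003,-0.006,0.012,0,0,0],[0.003,-0.006,0.02,0,0,0],[0.003,-0.006,0.025,0,0,0]]}}

```text
t: 27.27
position: [0.6338, 0.0865, 0.0874]
tcp_rot: [3.14, 0.11, -0.002]
contact_force: [-0.7, 0.7, -2.5]
opening: 0.0647
```

Emit:
{"method": "send_rows", "body": {"moves": [[0,0,0.005,0,0,0],[0,0,0.01,0,0,0],[0,0,0.015,0,0,0],[0,0,0.02,0,0,0],[0,0,0.02,0,0,0]]}}

```text
t: 27.68
position: [0.6337, 0.0863, 0.0674]
tcp_rot: [3.139, 0.109, -0.003]
contact_force: [0.4, 0.3, -2.7]
opening: 0.0647
```

```bash
python3 go.py .634 .0865 .044 .07
```

```text
t 27.68 pos [0.6337 0.0863 0.0674] yaw 0.069 -> 0.07 open 0.0647 F [ 0.4  0.3 -2.7]
shift [ 0.0004 -0.0002  0.0234] turn [ 0.0003  0.0021 -0.0007] rows_lin 0.6 rows_rot 0.0 J [-0.52  0.76  0.47  1.69 -0.45  0.8   0.22]
```

Emit:
{"method": "send_rows", "body": {"moves": [[0,0,0.004,0,0,0],[0,0,0.008,0,0,0],[0,0,0.012,0,0,0],[0,0,0.016,0,0,0],[0,0,0.019,0,0,0]]}}

```text
t: 28.1
position: [0.6342, 0.0864, 0.049]
tcp_rot: [3.14, 0.109, -0.0]
contact_force: [-0.3, 0.1, -3.4]
opening: 0.0643
```

Emit:
{"method": "send_rows", "body": {"moves": [[0,0,0,0,0,0],[0,0,0.001,0,0,0],[0,0,0.002,0,0,0],[0,0,0.003,0,0,0],[0,0,0.003,0,0,0]]}}

```text
t: 28.52
position: [0.6344, 0.0864, 0.0465]
tcp_rot: [-3.14, -0.109, 0.0]
contact_force: [0.7, 1.0, -2.6]
opening: 0.0649
```

```bash
python3 go.py .634 .0865 .044 .07
```

```text
t 28.52 pos [0.6344 0.0864 0.0465] yaw 0.069 -> 0.07 open 0.0649 F [ 0.7  1.  -2.6]
shift [-0.0004 -0.0001  0.0025] turn [-0.      0.     -0.0007] rows_lin 0.1 rows_rot 0.0 J [-0.51  0.79  0.45  1.69 -0.46  0.77  0.23]
```

Emit:
{"method": "send_rows", "body": {"moves": [[0,0,0.0005,0,0,0],[0,0,0.001,0,0,0],[0,0,0.0015,0,0,0],[0,0,0.002,0,0,0],[0,0,0.002,0,0,0]]}}

```text
t: 28.93
position: [0.6343, 0.0863, 0.0445]
tcp_rot: [3.14, 0.109, -0.0]
contact_force: [0.4, 0.4, -2.4]
opening: 0.0646
```

Emit:
{"method": "send_rows", "body": {"moves": [[0,0,0.0003,0,0,0],[0,0,0.0006,0,0,0],[0,0,0.001,0,0,0],[0,0,0.001,0,0,0],[0,0,0.001,0,0,0]]}}

```text
t: 29.35
position: [0.6345, 0.0864, 0.044]
tcp_rot: [-3.14, -0.109, -0.0]
contact_force: [-1.3, 0.1, 2.6]
opening: 0.0644
```

Emit:
{"method": "send_rows", "body": {"moves": [[0,0,0,0,0,0],[0,0,0,0,0,0],[0,0,0,0,0,0],[0,0,0,0,0,0],[0,0,0,0,0,0]], "claw": 1}}

```text
t: 29.77
position: [0.6345, 0.0863, 0.0435]
tcp_rot: [3.14, 0.109, 0.0]
contact_force: [0.5, -0.3, -0.4]
opening: 0.0883
```

Emit:
{"method": "send_rows", "body": {"moves": [[0,0,-0.005,0,0,0],[0,0,-0.015,0,0,0],[0,0,-0.04,0,0,0],[0,0,-0.075,0,0,0],[0,0,-0.11,0,0,0]]}}

```text
t: 30.18
position: [0.6339, 0.0861, 0.1551]
tcp_rot: [3.139, 0.108, -0.002]
contact_force: [0.6, 0.1, 0.6]
opening: 0.0881
```

```bash
python3 go.py .4425 -.0072 .17 -.02;python3 snap.py scene pics/d4.png 280 150 440 270
```

```text
t 30.18 pos [0.6339 0.0861 0.1551] yaw 0.069 -> -0.02 open 0.0881 F [0.6 0.1 0.6]
shift [-0.1974  0.0799 -0.0147] turn [0.0006 0.0013 0.1134] rows_lin 5.1 rows_rot 0.7 J [-0.56  0.65  0.53  1.65 -0.38  0.95  0.17]
```

View pics/d4.png

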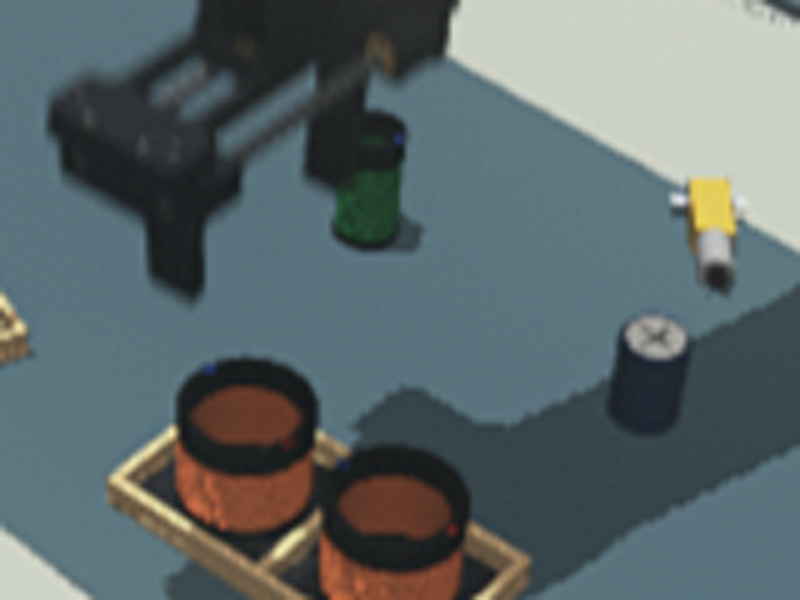

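Emit:
{"method": "send_rows", "body": {"moves": [[-0.03,0.012,-0.02,0,0,0.02],[-0.07,0.028,-0.02,0,0,0.05],[-0.11,0.044,-0.02,0,0,0.08],[-0.15,0.06,-0.02,0,0,0.11],[-0.18,0.073,-0.02,0,0,0.115]]}}

```text
t: 30.65
position: [0.4576, 0.0001, 0.174]
tcp_rot: [-3.14, 0.036, -0.0]
contact_force: [0.1, -1.3, 0.5]
opening: 0.0877
```

```bash
python3 go.py .4425 -.0072 .1 -.02
```

```text
t 30.65 pos [4.576e-01 1.000e-04 1.740e-01] yaw -0.023 -> -0.02 open 0.0877 F [ 0.1 -1.3  0.5]
shift [-0.0149  0.0077  0.074 ] turn [-0.0012 -0.0003 -0.0034] rows_lin 1.8 rows_rot 0.0 J [-0.63  0.33  0.64  2.11 -0.28  0.79  0.16]
```

Emit:
{"method": "send_rows", "body": {"moves": [[-0.01,0.004,0.01,0,0,0],[-0.014,0.006,0.025,0,0,0],[-0.014,0.006,0.045,0,0,0],[-0.014,0.006,0.065,0,0,0],[-0.014,0.006,0.075,0,0,0]]}}

```text
t: 31.07
position: [0.4452, -0.0047, 0.0977]
tcp_rot: [-3.141, 0.033, 0.001]
contact_force: [-0.8, -0.6, -0.7]
opening: 0.0883
```

Emit:
{"method": "send_rows", "body": {"moves": [[0,0,0,0,0,0],[0,0,0,0,0,0],[0,0,0,0,0,0],[0,0,0,0,0,0],[0,0,0,0,0,0]]}}

```text
t: 31.48
position: [0.4464, -0.0045, 0.0993]
tcp_rot: [-3.141, 0.033, -0.002]
contact_force: [0.1, 0.6, -0.1]
opening: 0.0878
```

```bash
python3 go.py .4425 -.0072 .047 -.02;python3 snap.py scene pics/e1.png 300 120 420 210
```

```text
t 31.48 pos [ 0.4464 -0.0045  0.0993] yaw -0.021 -> -0.02 open 0.0878 F [ 0.1  0.6 -0.1]
shift [-0.004   0.0028  0.0523] turn [-0.0005 -0.002  -0.001 ] rows_lin 1.3 rows_rot 0.0 J [-0.53  0.45  0.54  2.18 -0.41  0.61  0.28]
```

View pics/e1.png

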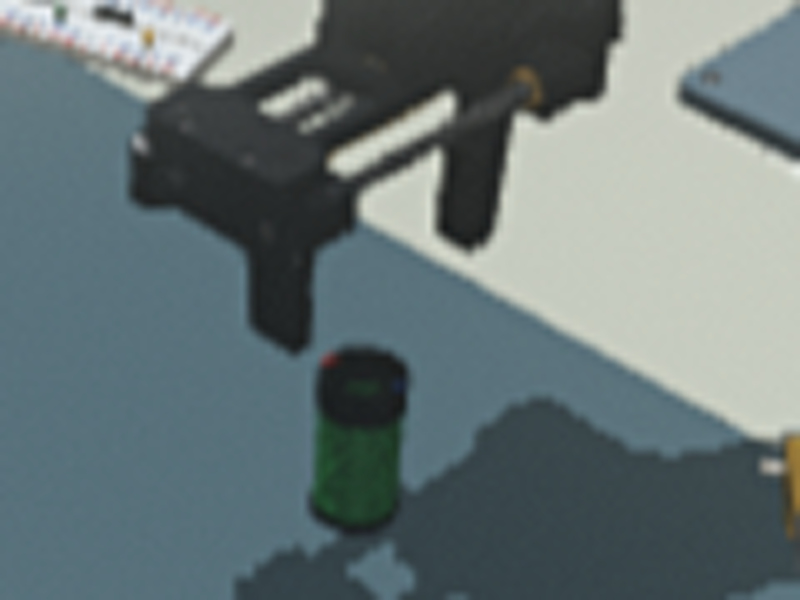

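Emit:
{"method": "send_rows", "body": {"moves": [[-0.003,0.002,0.007,0,0,0],[-0.003,0.003,0.017,0,0,0],[-0.003,0.003,0.028,0,0,0],[-0.003,0.003,0.039,0,0,0],[-0.003,0.003,0.047,0,0,0]]}}

```text
t: 31.95
position: [0.4419, -0.0077, 0.0498]
tcp_rot: [3.141, -0.033, -0.003]
contact_force: [-0.6, 0.3, 1.0]
opening: 0.0883
```

Emit:
{"method": "send_rows", "body": {"moves": [[0,0,0,0,0,0],[0,0,0.001,0,0,0],[0,0,0.002,0,0,0],[0,0,0.003,0,0,0],[0,0,0.003,0,0,0]]}}

```text
t: 32.37
position: [0.4429, -0.0075, 0.0487]
tcp_rot: [-3.141, 0.033, -0.001]
contact_force: [0.1, 0.2, -0.1]
opening: 0.0877
```

```bash
python3 go.py .4425 -.0072 .047 -.02
```

```text
t 32.37 pos [ 0.4429 -0.0075  0.0487] yaw -0.021 -> -0.02 open 0.0877 F [ 0.1  0.2 -0.1]
shift [-0.0005 -0.0003  0.0017] turn [-0.0001 -0.0007 -0.0011] rows_lin 0.0 rows_rot 0.0 J [-0.45  0.55  0.45  2.2  -0.5   0.49  0.37]
```

Good; close here (grasp about 57 mm up).

Emit:
{"method": "send_rows", "body": {"moves": [[0,0,0,0,0,0],[0,0,0,0,0,0],[0,0,0,0,0,0],[0,0,0,0,0,0],[0,0,0,0,0,0]], "claw": 0, "squeeze": 25}}

```text
t: 32.78
position: [0.4428, -0.0076, 0.0486]
tcp_rot: [-3.141, 0.033, -0.0]
contact_force: [-0.4, -0.5, 0.2]
opening: 0.057
```

Emit:
{"method": "send_rows", "body": {"moves": [[0,0,0,0,0,0],[0,0,0,0,0,0],[0,0,0,0,0,0],[0,0,0,0,0,0],[0,0,0,0,0,0]]}}

```text
t: 33.2
position: [0.4429, -0.0076, 0.0486]
tcp_rot: [3.141, -0.033, 0.0]
contact_force: [1.2, 0.2, 0.0]
opening: 0.0349
```

Emit:
{"method": "send_rows", "body": {"moves": [[0,0,-0.005,0,0,0],[0,0,-0.015,0,0,0],[0,0,-0.035,0,0,0],[0,0,-0.065,0,0,0],[0,0,-0.1,0,0,0]]}}

```text
t: 33.62
position: [0.4412, -0.008, 0.1493]
tcp_rot: [3.14, -0.034, -0.005]
contact_force: [0.2, 1.2, -0.9]
opening: 0.035
```

```bash
python3 go.py .5 .18 .19 -.02; python3 go.py .5335 .365 .19 -.02; python3 snap.py scene pics/e2.png 300 100 420 190
```

```text
t 33.62 pos [ 0.4412 -0.008   0.1493] yaw -0.021 -> -0.02 open 0.035 F [ 0.2  1.2 -0.9]
shift [ 0.0546 -0.1892 -0.041 ] turn [ 0.0013  0.004  -0.0019] rows_lin 4.8 rows_rot 0.0 J [-0.61  0.35  0.63  2.16 -0.31  0.72  0.21]
t 33.62 pos [ 0.4412 -0.008   0.1493] yaw -0.021 -> -0.02 open 0.035 F [ 0.2  1.2 -0.9]
shift [ 0.0841 -0.3748 -0.0413] turn [ 0.0013  0.004  -0.0019] rows_lin 9.3 rows_rot 0.0 J [-0.61  0.35  0.63  2.16 -0.31  0.72  0.21]
```

View pics/e2.png

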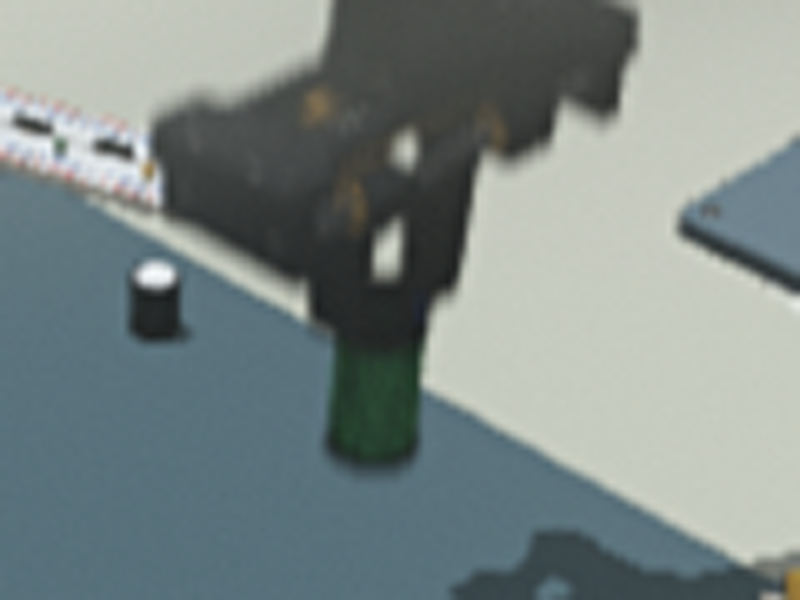

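Emit:
{"method": "send_rows", "body": {"moves": [[0.005,-0.025,-0.015,0,0,0],[0.014,-0.06,-0.03,0,0,0],[0.022,-0.1,-0.04,0,0,0],[0.031,-0.14,-0.04,0,0,0],[0.04,-0.18,-0.04,0,0,0]]}}

```text
t: 34.08
position: [0.4868, 0.1737, 0.1903]
tcp_rot: [-3.14, 0.033, -0.003]
contact_force: [2.0, -0.8, -0.9]
opening: 0.0351
```

Emit:
{"method": "send_rows", "body": {"moves": [[0.009,-0.04,0,0,0,0],[0.018,-0.08,0,0,0,0],[0.027,-0.12,0,0,0,0],[0.035,-0.15,0,0,0,0],[0.039,-0.17,0,0,0,0]]}}

```text
t: 34.5
position: [0.5286, 0.3449, 0.1891]
tcp_rot: [-3.14, 0.027, -0.001]
contact_force: [0.2, -0.1, -1.2]
opening: 0.0348
```

```bash
python3 go.py .5335 .365 .12 -.02
```

```text
t 34.5 pos [0.5286 0.3449 0.1891] yaw -0.017 -> -0.02 open 0.0348 F [ 0.2 -0.1 -1.2]
shift [ 0.0045 -0.0201  0.0691] turn [-0.0013 -0.0006  0.0035] rows_lin 1.7 rows_rot 0.0 J [-1.03  0.6   0.55  1.65 -0.36  1.   -0.38]
```

Emit:
{"method": "send_rows", "body": {"moves": [[0.002,-0.01,0,0,0,0],[0.003,-0.014,0.008,0,0,0],[0.003,-0.016,0.02,0,0,0],[0.003,-0.016,0.04,0,0,0],[0.003,-0.016,0.055,0,0,0]]}}

```text
t: 34.92
position: [0.5317, 0.354, 0.1318]
tcp_rot: [3.139, -0.036, -0.002]
contact_force: [-0.5, -0.4, -1.1]
opening: 0.0349
```

Emit:
{"method": "send_rows", "body": {"moves": [[0,0,0.01,0,0,0],[0,0,0.02,0,0,0],[0,0,0.03,0,0,0],[0,0,0.035,0,0,0],[0,0,0.035,0,0,0]]}}

```text
t: 35.33
position: [0.5318, 0.3559, 0.0974]
tcp_rot: [3.14, -0.033, -0.002]
contact_force: [-1.0, 0.0, -0.8]
opening: 0.0349
```

```bash
python3 go.py .5335 .365 .0536 -.02;python3 snap.py scene pics/e3.png 410 220 530 310
python3 - <<'E'
from fit import *
p=load("scene"); s=r.read_state()["position"]
q=(proj(p,circ(s[0],s[1],s[2]-.0486,.018))-[410,220])*6.667; print(q.min(0),q.max(0))
E
```

```text
t 35.33 pos [0.5318 0.3559 0.0974] yaw -0.021 -> -0.02 open 0.0349 F [-1.   0.  -0.8]
shift [ 0.0016 -0.0092  0.0438] turn [ 0.0015  0.0017 -0.0016] rows_lin 1.1 rows_rot 0.0 J [-0.99  0.72  0.49  1.68 -0.42  0.85 -0.34]
[224.13784413 319.71044832] [338.12121404 404.87253977]
```

View pics/e3.png

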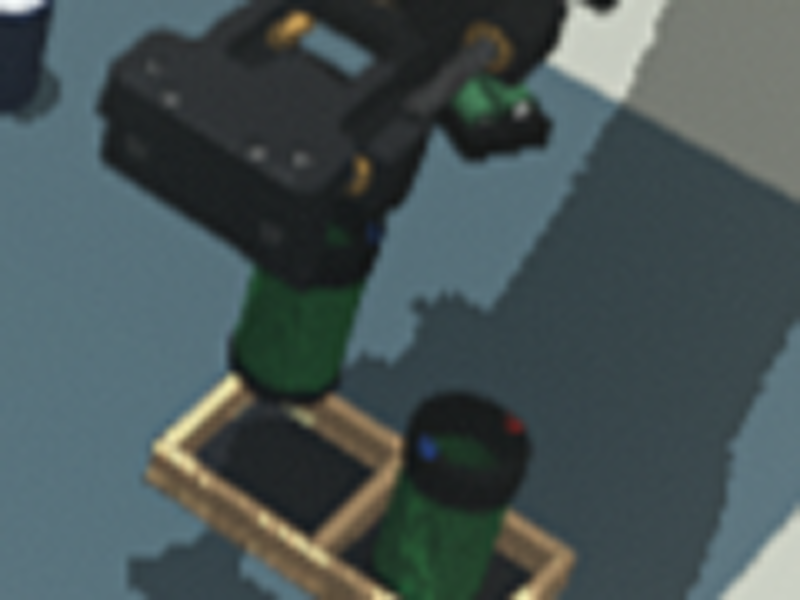

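Emit:
{"method": "send_rows", "body": {"moves": [[0.001,-0.004,0.002,0,0,0],[0.001,-0.008,0.006,0,0,0],[0.001,-0.008,0.012,0,0,0],[0.001,-0.008,0.018,0,0,0],[0.001,-0.008,0.022,0,0,0]]}}

```text
t: 35.8
position: [0.5331, 0.3645, 0.0756]
tcp_rot: [3.141, -0.032, -0.001]
contact_force: [-0.2, -0.5, -1.7]
opening: 0.0348
```

```bash
python3 go.py .5335 .365 .0536 -.02
```

```text
t 35.8 pos [0.5331 0.3645 0.0756] yaw -0.021 -> -0.02 open 0.0348 F [-0.2 -0.5 -1.7]
shift [ 0.0004 -0.0005  0.022 ] turn [ 0.0007  0.0008 -0.0007] rows_lin 0.5 rows_rot 0.0 J [-0.99  0.76  0.47  1.67 -0.44  0.82 -0.34]
```

Emit:
{"method": "send_rows", "body": {"moves": [[0,0,0.004,0,0,0],[0,0,0.008,0,0,0],[0,0,0.012,0,0,0],[0,0,0.015,0,0,0],[0,0,0.018,0,0,0]]}}

```text
t: 36.22
position: [0.5335, 0.3645, 0.0582]
tcp_rot: [3.141, -0.033, 0.0]
contact_force: [1.3, 0.1, -1.6]
opening: 0.0348
```

Emit:
{"method": "send_rows", "body": {"moves": [[0,0,0,0,0,0],[0,0,0.001,0,0,0],[0,0,0.002,0,0,0],[0,0,0.002,0,0,0],[0,0,0.002,0,0,0]]}}

```text
t: 36.63
position: [0.5336, 0.3646, 0.0567]
tcp_rot: [-3.141, 0.033, -0.0]
contact_force: [-0.2, -0.7, -0.6]
opening: 0.0349
```

```bash
python3 go.py .5335 .365 .0536 -.02
```

```text
t 36.63 pos [0.5336 0.3646 0.0567] yaw -0.021 -> -0.02 open 0.0349 F [-0.2 -0.7 -0.6]
shift [-0.0001 -0.0004  0.0031] turn [-0.0002 -0.0002 -0.0012] rows_lin 0.1 rows_rot 0.0 J [-0.98  0.79  0.46  1.67 -0.45  0.79 -0.33]
```

Emit:
{"method": "send_rows", "body": {"moves": [[0,0,0.0005,0,0,0],[0,0,0.001,0,0,0],[0,0,0.0015,0,0,0],[0,0,0.002,0,0,0],[0,0,0.0025,0,0,0]]}}

```text
t: 37.05
position: [0.5335, 0.3646, 0.054]
tcp_rot: [3.141, -0.033, 0.0]
contact_force: [0.3, -0.8, -0.8]
opening: 0.0346
```

Emit:
{"method": "send_rows", "body": {"moves": [[0,0,0.0003,0,0,0],[0,0,0.0006,0,0,0],[0,0,0.001,0,0,0],[0,0,0.001,0,0,0],[0,0,0.001,0,0,0]]}}

```text
t: 37.47
position: [0.5338, 0.3648, 0.0535]
tcp_rot: [-3.141, 0.033, -0.001]
contact_force: [-0.5, -0.2, 4.1]
opening: 0.0349
```

Contact. Release and retreat upwards.

Emit:
{"method": "send_rows", "body": {"moves": [[0,0,0,0,0,0],[0,0,0,0,0,0],[0,0,0,0,0,0],[0,0,0,0,0,0],[0,0,0,0,0,0]], "claw": 0.75}}

```text
t: 37.88
position: [0.5334, 0.3645, 0.0529]
tcp_rot: [3.141, -0.033, -0.0]
contact_force: [-0.1, 0.1, 0.2]
opening: 0.0651
```

Emit:
{"method": "send_rows", "body": {"moves": [[0,0,-0.005,0,0,0],[0,0,-0.015,0,0,0],[0,0,-0.04,0,0,0],[0,0,-0.075,0,0,0],[0,0,-0.11,0,0,0]]}}

```text
t: 38.3
position: [0.5331, 0.3641, 0.1646]
tcp_rot: [3.141, -0.033, -0.001]
contact_force: [0.7, 0.0, 1.4]
opening: 0.0659
```

Emit:
{"method": "send_rows", "body": {"moves": [[-0.01,-0.01,-0.03,0,0,0],[-0.025,-0.03,-0.06,0,0,0],[-0.05,-0.06,-0.08,0,0,0],[-0.08,-0.09,-0.08,0,0,0],[-0.1,-0.12,-0.08,0,0,0]]}}

```text
t: 38.72
position: [0.4352, 0.4881, 0.2463]
tcp_rot: [-3.138, 0.034, -0.003]
contact_force: [-0.6, 0.5, -0.4]
opening: 0.0661
```

Emit:
{"method": "send_rows", "body": {"moves": [[-0.01,-0.03,0,0,0,0],[-0.02,-0.06,0,0,0,0],[-0.02,-0.08,0,0,0,0],[-0.02,-0.08,0,0,0,0],[-0.02,-0.08,0,0,0,0]]}}

```text
t: 39.13
position: [0.4174, 0.5675, 0.2434]
tcp_rot: [3.141, -0.031, 0.001]
contact_force: [0.1, -0.2, -0.8]
opening: 0.0658
```

```bash
python3 snap.py scene pics/f1.png 190 100 510 325; python3 snap.py top pics/f2.png 155 145 485 260
python3 - <<'E'
from fit import *
import json
res=json.load(open("res.json"))
ps={n:r.grab_frame(n) for n in("scene","top")}
kb=lambda k,dy:(Tz(*res[k])@[0,dy,0,1])[:2]
for nm,H,rad,b,x0 in(("med",.092,.024,.0165,res["seat_med"][:2]),("keptmed",.092,.024,.0165,kb("seat_med",-.069)),("big",.056,.033,.027,res["seat_big"][:2]),("small",.068,.018,.0125,res["seat_small"][:2]),("keptsmall",.068,.018,.0125,kb("seat_small",.057)),("core",.102,.01,None,res["seat_core"][:2])):
  for n in ps:
    def f(p):
        parts=lambda p,v:cyl(p,v[0],v[1],.005,H,rad,.014 if b else None,b,1)
        w=winof(p,np.vstack([circ(*x0,0.005,rad+.006),circ(*x0,.005+H,rad+.006)]),0)
        return fit([lambda v:cost(p["image"],parts(p,v),w)],x0,[.004,.004])
    o=f(ps[n]); s=""
    if "kept" in nm: s=("before",f(load(n)).x.round(4))
    print(nm,n,"seat/exp",np.round(x0,4),"found",o.x.round(4),o.fun.round(1),s)
E
```

```text
med scene seat/exp [ 0.5479 -0.3647] found [ 0.5498 -0.3666] 41.0 
med top seat/exp [ 0.5479 -0.3647] found [ 0.5466 -0.367 ] 46.4 
keptmed scene seat/exp [ 0.5502 -0.4337] found [ 0.5527 -0.4273] 52.1 ('before', array([ 0.5536, -0.4285]))
keptmed top seat/exp [ 0.5502 -0.4337] found [ 0.551  -0.4307] 42.2 ('before', array([ 0.5512, -0.4307]))
big scene seat/exp [0.6342 0.0867] found [0.6337 0.087 ] 42.5 
big top seat/exp [0.6342 0.0867] found [0.6302 0.0854] 48.8 
small scene seat/exp [0.5335 0.3652] found [0.5342 0.3651] 40.1 
small top seat/exp [0.5335 0.3652] found [0.5303 0.3633] 43.9 
keptsmall scene seat/exp [0.5347 0.4222] found [0.5368 0.4211] 45.1 ('before', array([0.5369, 0.4211]))
keptsmall top seat/exp [0.5347 0.4222] found [0.5336 0.4185] 36.3 ('before', array([0.5336, 0.4184]))
core scene seat/exp [ 0.643 -0.129] found [ 0.6448 -0.1277] 41.3 
core top seat/exp [ 0.643 -0.129] found [ 0.6421 -0.13  ] 48.0
```

View pics/f1.png

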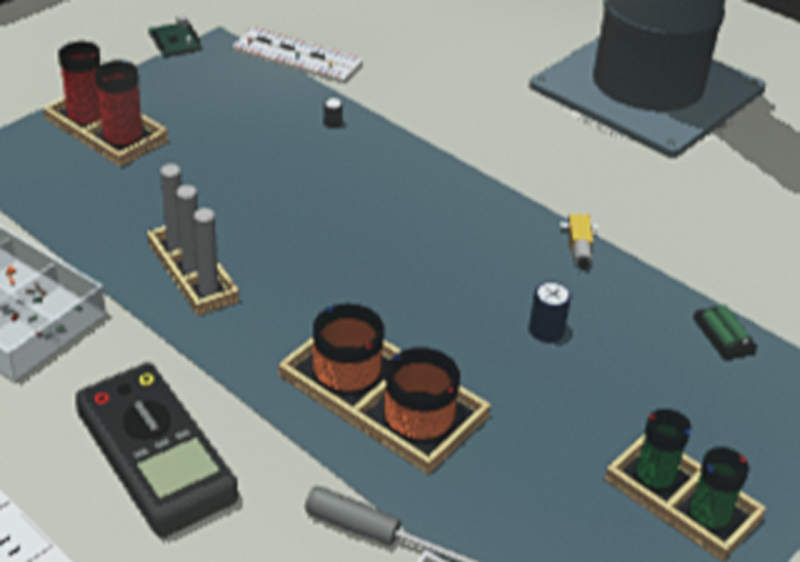

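View pics/f2.png

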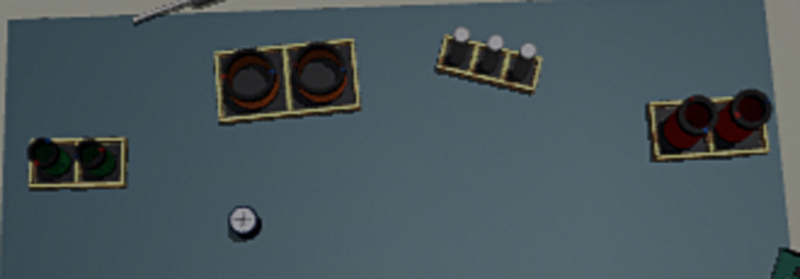

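The picture shows all four pieces upright in their compartments. The coils kept in the trays have not moved, and the arm is clear.

```bash
python3 -c "
from h import *
s=r.read_state(); print(s['t'],s['dq'].round(3)); print(r.job_done())"
```

```text
39.3333 [-0.001  0.001 -0.007 -0.003 -0.004 -0.002  0.001]
the job is handed in; nothing more can be done
None
```

All four pieces are put away and the job is handed in, at 39.3 s of the 99 s allowed.

**What I did:** I pulled the medium coil out of the big coil and stood it in its tray. Then I pulled the steel core out of the small coil and stood it in the middle compartment of its tray. The big coil and then the small coil followed. I lowered each piece until the wrist force showed it touching the floor, and only then opened the gripper. Wrist force readings at the end of each move stayed under about 7 N.

**Last checks:**
- **Placement:** both camera views show the four pieces upright in their compartments. Their fitted positions are within about 4 mm of the compartment centres.
- **Camera agreement:** the two cameras differ by up to about 4 mm on the placed pieces. The worst case is the top camera, which puts the big and small coils 3.5–4 mm off centre.
- **Kept coils:** the coils already in the medium and small trays show no displacement beyond about 1.5 mm, which is within the noise of the fit.
- **Arm:** it was standing still and clear of everything at hand-in.

No check failed.

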